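# Put the condiments back in their wooden holders

## Robot

A 6-joint arm with a two-finger parallel gripper is mounted at the origin on a cart in front of the work surface, level with it; the furniture and walls round the work are solid. World frame = base frame: x ahead of the robot, y to its left, z up, the work surface at z = 0. Lengths are in m, angles in rad, forces in N, time in s.
With the tool pointing down it reaches from about 0.35 to 0.85 m from the base axis. Payload 8.1 kg.
Tool frame: the origin (TCP) lies between the finger pads; the fingertips stand nose_length ahead of it and the grasp point (between the pads) lies 2 mm behind it (nose_length is the distance from the TCP to the fingertips, in m); z points along the fingers, x is the direction in which the jaws open and shut, and the axes are right-handed (so a half turn about z gives the same grasp; the last joint's range is limited). The gripper opens to 93 mm and grips with 3 to 60 N. Pads are 15 mm wide; open, the fingers measure 128 mm over their backs; the gripper's body (75 mm by 188 mm) begins 65 mm behind the grasp point.
Start: joints at [-1.361, 0.13, 1.488, -0, 1.523, -0.085], TCP at [0.174, -0.574, 0.236] pointing down, gripper open.
Joint ranges: [-2.96, 2.96], [-0.89, 2.26], [0.02, 2.5], [-1.34, 4.48], [0, 2.73], [-2.66, 2.66]. Speed limits (rad/s): [2.39, 2.39, 2.79, 3.14, 3.14, 3.14].

## Interface

Orientations are given as a rotation vector (axis times angle).
In Python, from plant import * gives the robot as it stands.
- The arm moves only by the tool carry_out, never from a script. Its argument "steps" is a list of rows, each an object with "xyz": the shift along the world's x, y, z in cm, a list of three; "rot": the turn, a rotation vector about the world's x, y, z in degrees, a list of three. In form: [{"xyz": [tx, ty, tz], "rot": [rx, ry, rz]}, ...]. A call has 1 to 10 rows; each row is the pose to reach, as a shift and turn from the pose commanded when the call began; what a row does not reach only later rows make up. A row lasts 1/10 s, in which the tool goes at most 50 mm and 8.59 degrees, less where a joint would pass 70% of its speed; a pose out of reach is approached as far as the arm can. A call with a gripper value outside its range is refused whole. "grip" is the opening, from 0 (shut) to 1 (fully open), set as the call begins (left out, the last holds). The fingers move at their own pace and stop on an object; "force" is the grip in N (left out, the last holds). Time passes only in rows, so rows that repeat a pose let the fingers close. It gives the time, the measured TCP pose, the force and the opening at its end, in the units of the state.
- read_state(): the state, without advancing time (a new reading comes with each control period).
- read_camera(name): name is "scene" or "top"; returns the picture (400x640x3 uint8, red, green, blue); there is no depth.
- calibration(name): a dict with "fov_y" (degrees; the focal length in pixels is half the picture's height over the tangent of half this angle, whatever the lens; pixels are square), "cx", "cy" (the principal point, pixels), "xyz" and "attitude" of the camera in the world. Camera axes: x right, y down, z forward; pixel columns grow to the right and rows downward; lengths in m; the calibration is good to about 2 mm. A picture is of the moment at which its call begins. calibration takes no time and is no camera call.
- close_job(): hands the job in, once; it reports no verdict.
The state is a dict: "t": time; "q": joint angles; "dq": joint speeds; "joint_torque": joint torques, N m; "tool_pos": TCP position; "orientation": TCP orientation; "force": force on the tool from outside, world axes, zero at the start; "wrist_torque": the same for the moment, N m; "opening": finger opening in m.
Only numpy, scipy, OpenCV 4.12 (cv2) and the standard library are available. Lean on these libraries where they do the work, as an engineer would, in place of code of your own. Each camera call takes 0.05 s, during which the arm holds its last target.

## Task

Put the four condiment containers away in the wooden holders: the pepper mill in the square holder, the red-lidded jam jar in the largest round holder, the salt shaker in the middle-sized round one and the small whitish tin in the smallest round one. Each must stand upright on the floor of its own holder, inside the rim. Do not knock any of them over, and leave the orange cup and the glass dish where they are.

Things in the scene. Friction and masses are not known exactly. Their poses are not given: they have to be found in the camera images.
- jam_jar: Jar with a red lid and pale red see-through sides, round, body 63 to 65 mm in diameter up to 72 mm, lid 60 mm in diameter above that, 82 mm high, about 0.3 kg; can be gripped round the body, 45 mm up. Loose, stands upright on the worktop at the start; origin at the centre of its underside, z up its axis, yaw has no meaning.
- salt_shaker: Glass salt shaker with a grey domed cap, round, 44 mm in diameter up to 66 mm, narrower (about 34 mm) above, 90 mm high, about 0.1 kg; can be gripped round the body, 45 mm up. Loose, stands upright on the worktop at the start; origin at the centre of its underside, z up its axis, yaw has no meaning.
- small_tin: Small plain tin, whitish brushed metal, a round can, 36 mm in diameter, 60 mm high (the lowest of the four containers), about 0.09 kg; can be gripped round it, 38 mm up. Loose, stands upright on the worktop at the start; origin at the centre of its underside, z up its axis, yaw has no meaning.
- pepper_mill: Turned wooden pepper mill with a steel knob on top, round, widest 58 mm in diameter at the foot, 170 mm high, about 0.18 kg. Its round head, from 123 to 159 mm up, is 48 mm in diameter and does not turn; can be gripped round the head, 138 mm up. The knob above it is 12 mm in diameter. Loose, stands upright on the worktop at the start; origin at the centre of its underside, z up its axis, yaw has no meaning.
- large_holder: Round turned wooden holder like a rimmed coaster, one of three round ones: outer diameter 100 mm, a round recess 80 mm in diameter open to the top, recess floor 5 mm above the worktop, rim top 14 mm above it. The largest round one: for the jam jar. Origin at the centre of its underside, on the worktop; z up. Does not move when touched, but lies somewhere else at each start, mixed among the containers.
- middle_holder: Round turned wooden holder like a rimmed coaster, one of three round ones: outer diameter 78 mm, a round recess 58 mm in diameter open to the top, recess floor 5 mm above the worktop, rim top 14 mm above it. The middle-sized round one: for the salt shaker. Origin at the centre of its underside, on the worktop; z up. Does not move when touched, but lies somewhere else at each start, mixed among the containers.
- small_holder: Round turned wooden holder like a rimmed coaster, one of three round ones: outer diameter 68 mm, a round recess 48 mm in diameter open to the top, recess floor 5 mm above the worktop, rim top 14 mm above it. The smallest round one: for the small tin. Origin at the centre of its underside, on the worktop; z up. Does not move when touched, but lies somewhere else at each start, mixed among the containers.
- square_holder: Square wooden holder, the only square one: outside 92 x 92 mm, a square recess 72 x 72 mm open to the top, recess floor 5 mm above the worktop, rim top 14 mm above it; for the pepper mill. Origin at the centre of its underside, on the worktop; z up. Does not move when touched, but lies somewhere else at each start, mixed among the containers. x and y along its sides.
- cup: Bystander: tall orange and white round cup with lid, 66 mm in diameter, 160 mm high, to the right of and behind the work, loose. Origin at the centre of its underside. To be left alone.
- glass_dish: Bystander: round fluted glass dish, 98 mm in diameter, 48 mm high, behind the work, loose. Origin at the centre of its underside. To be left alone.
Mind the look-alikes: they are no part of the job. Of the things shaped like the pepper_mill, the wooden one is meant.

How it is judged:
At the end, for the whole second after the job is handed in: Each container stands upright (tilt under 0.1 rad) and at rest in its own holder: its axis within 14 mm of the holder's centre and its underside 2 to 9 mm above the holder's underside, that is on the recess floor (horizontal distance between jam_jar and large_holder below 0.014 m and z of jam_jar in the frame of large_holder between 0.002 and 0.009 m and angle between each of jam_jar, salt_shaker, small_tin, pepper_mill's own z axis and vertical below 0.1 rad and linear speed of each of jam_jar, salt_shaker, small_tin, pepper_mill below 0.02 m/s and horizontal distance between salt_shaker and middle_holder below 0.014 m and z of salt_shaker in the frame of middle_holder between 0.002 and 0.009 m and horizontal distance between small_tin and small_holder below 0.014 m and z of small_tin in the frame of small_holder between 0.002 and 0.009 m and horizontal distance between pepper_mill and square_holder below 0.014 m and z of pepper_mill in the frame of square_holder between 0.002 and 0.009 m); the robot touches nothing.
It fails at once if a container is knocked over (tilted by more than 0.7 rad) (angle between any of jam_jar, salt_shaker, small_tin, pepper_mill's own z axis and vertical above 0.7 rad).
It fails at once if the orange cup or the glass dish is moved by more than 30 mm or the cup tipped over (distance of any of cup, glass_dish from where it was at the start of the episode above 0.03 m or angle between cup's own z axis and vertical above 0.7 rad).
It also fails if it takes over 96 s, if anything falls off the work surface, if the arm or the gripper's body presses on something with over 40 N, if the wrist force passes 120 N, or if a joint passes its speed limit or range.

## Working session

There is one attempt and no reset: what is moved stays moved. The work goes in short steps, Python scripts to look and compute and a tool call to move; the robot and the scene stay as the last step left them, time stands still between calls to the robot, and variables do not carry over. Pictures are saved under pics/ and viewed, and the job is handed in when it is done.

Besides the shell and the picture viewer there is one more tool, called after ">>>" as a command line: name --argument value ..., lists and objects as JSON in quotes. carry_out: Moves the arm, as the interface text tells. Its arguments: {"type":"object","properties":{"steps":{"type":"array","items":{"type":"object","properties":{"xyz":{"type":"array","items":{"type":"number"}},"rot":{"type":"array","items":{"type":"number"}}}}},"grip":{"type":"number"},"force":{"type":"number"}},"required":["steps"]}

```bash
ls; mkdir -p pics; python3 - <<'E'
from plant import *
import cv2
s=read_state(); print({k:s[k] for k in('t','tool_pos','orientation','opening','force')})
for n in('scene','top'):
    print(calibration(n)); im=read_camera(n); cv2.imwrite(f'pics/{n}0.png',im[:,:,::-1])
E
```

```text
pics
{'t': 0.0, 'tool_pos': array([ 0.17424289, -0.57357626,  0.23459091]), 'orientation': array([-2.52265888e+00,  1.87033968e+00,  2.20145125e-03]), 'opening': 0.09275419549799033, 'force': array([ 0.1587102 ,  0.37863815, -1.02766078])}
{'fov_y': 43.573906855849465, 'cx': 323.2678150014147, 'cy': 194.0874364175074, 'xyz': array([-0.02677907,  0.6348604 ,  0.94144404]), 'attitude': array([-0.90160138,  2.54042592, -1.06520958])}
{'fov_y': 51.77087736825702, 'cx': 316.56559099603584, 'cy': 197.44650352442122, 'xyz': array([ 0.22878649, -0.0209284 ,  1.17780985]), 'attitude': array([-1.9501499 ,  2.20583661, -0.29293812])}
```

View pics/scene0.png

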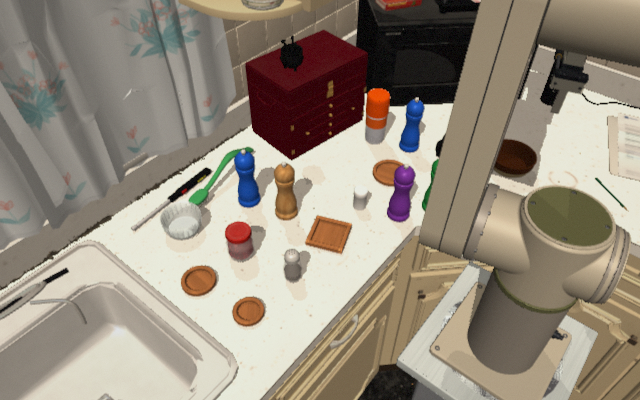

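View pics/top0.png

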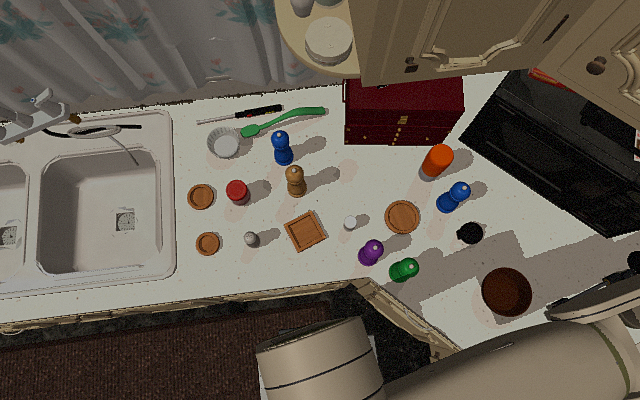

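The top view shows the large holder at about (402,217), the middle one at (200,197), the small one at (208,243) and the square one at (305,231). The jar is at (237,192), the salt at (251,239), the tin at (350,222) and the wooden mill at (295,180). Next I'll enlarge crops.

```bash
cat > h.py <<'E'
from plant import *
import numpy as np, cv2
from scipy.spatial.transform import Rotation as R
def cam(n):
    c=calibration(n); f=200/np.tan(np.radians(c['fov_y']/2)); return c,f,R.from_rotvec(c['attitude']).as_matrix()
def ray(n,u,v,z):
    c,f,M=cam(n); d=M@np.array([(u-c['cx'])/f,(v-c['cy'])/f,1]); o=np.array(c['xyz']); return o+d*(z-o[2])/d[2]
def proj(n,p):
    c,f,M=cam(n); q=M.T@(np.array(p,float)-c['xyz']); return np.array([c['cx']+f*q[0]/q[2],c['cy']+f*q[1]/q[2]])
def crop(src,dst,x0,y0,x1,y1,k):
    im=cv2.imread(src)[y0:y1,x0:x1]; im=cv2.resize(im,None,fx=k,fy=k,interpolation=cv2.INTER_CUBIC)
    for x in range((x0+19)//20*20,x1,20): cv2.putText(im,str(x),((x-x0)*k,8),0,.3,(0,0,255)); cv2.line(im,((x-x0)*k,0),((x-x0)*k,5),(0,0,255))
    for y in range((y0+19)//20*20,y1,20): cv2.putText(im,str(y),(0,(y-y0)*k),0,.3,(0,0,255)); cv2.line(im,(0,(y-y0)*k),(5,(y-y0)*k),(0,0,255))
    cv2.imwrite(dst,im)
E
python3 - <<'E'
from h import *
crop('pics/top0.png','pics/t1.png',180,120,340,260,5)
crop('pics/top0.png','pics/t2.png',320,140,480,280,5)
crop('pics/scene0.png','pics/s1.png',150,200,310,330,5)
crop('pics/scene0.png','pics/s2.png',260,140,420,260,5)
for n,a in (('mid',(200,197)),('small',(208,243)),('large',(402,217)),('sq',(305,231))): print(n,ray('top',*a,.014))
for n,a in (('mid',(198,280)),('small',(249,310)),('large',(393,173)),('sq',(329,234))): print(n,ray('scene',*a,.014))
for n,a,b,z in (('jar',(237,189),(239,229),.082),('salt',(251,239),(291,256),.09),('tin',(350,221),(360,190),.06),('mill',(295,172),(284,167),.17)): print(n,ray('top',*a,z),ray('scene',*b,z))
E
```

```text
mid [0.59224035 0.28637853 0.014     ]
small [0.45324955 0.27011049 0.014     ]
large [ 0.46005348 -0.29074764  0.014     ]
sq [ 0.45373704 -0.00800253  0.014     ]
mid [0.59284453 0.28846621 0.014     ]
small [0.45031119 0.27157563 0.014     ]
large [ 0.4509794  -0.28899875  0.014     ]
sq [ 0.45041904 -0.00347588  0.014     ]
jar [0.5813974  0.16517762 0.082     ] [0.58256959 0.16150615 0.082     ]
salt [0.43524598 0.13656184 0.09      ] [0.43588308 0.14933344 0.09      ]
tin [ 0.45743707 -0.13539162  0.06      ] [ 0.45670434 -0.13618565  0.06      ]
mill [ 0.58029649 -0.00178123  0.17      ] [0.57651127 0.0102634  0.17      ]
```

View pics/t1.png

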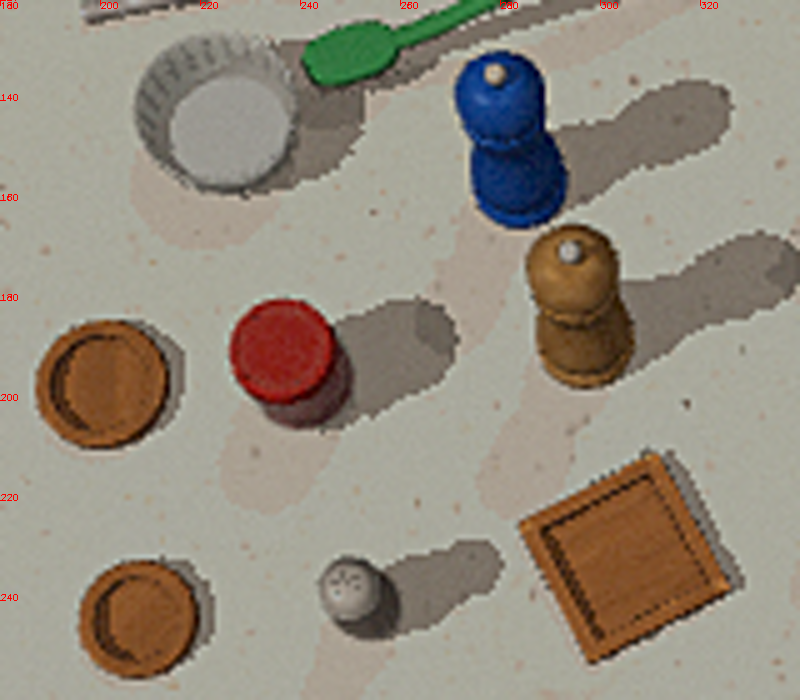

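View pics/t2.png

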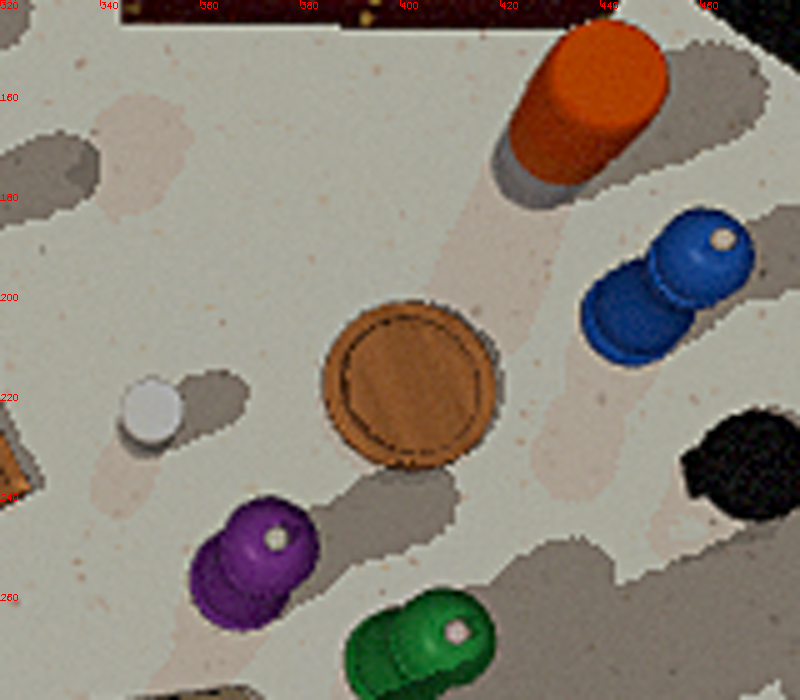

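View pics/s1.png

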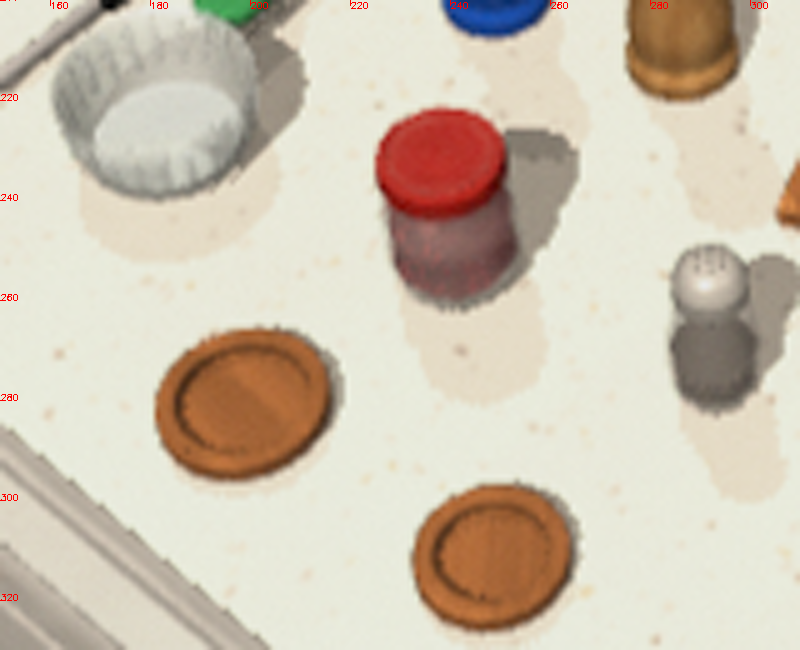

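View pics/s2.png

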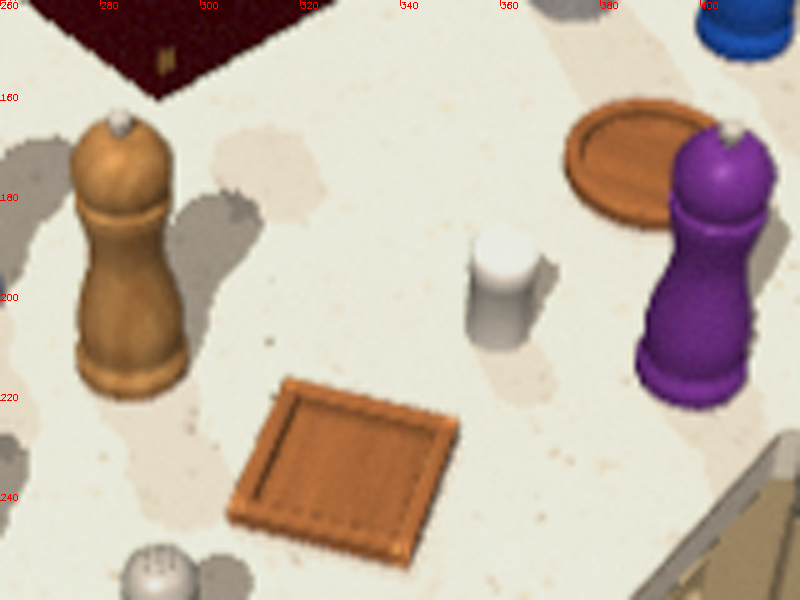

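```bash
cat > fit.py <<'E'
from h import *
obs={ # name: [(cam,u,v,z)...]
'mid':[('top',200.7,196.8,.013),('scene',198.6,280.,.012)],
'small':[('top',207.8,243.8,.013),('scene',248.4,311.2,.012)],
'large':[('top',402,217,.013)],
'sq':[('top',305,231.2,.014),('scene',329.2,234.2,.014)],
'jar':[('top',236.5,190.2,.082),('scene',238.2,231,.082)],
'salt':[('top',250.2,238.4,.078),('scene',292,256,.078)],
'tin':[('top',350.4,222.2,.06),('scene',361.2,191.4,.06)],
'mill':[('top',294,170.2,.167),('scene',284,164.4,.167)]}
P={}
for n,l in obs.items():
    a=[ray(*o)[:2] for o in l]; P[n]=np.mean(a,0); print(n,*[np.round(x,4) for x in a])
E
cat > ov.py <<'E'
from h import *
def overlay(src,cams,P,tag,boxes):
    t=np.linspace(0,2*np.pi,60)
    S={'mid':[(.039,.014),(.029,.014)],'small':[(.034,.014),(.024,.014)],'large':[(.05,.014),(.04,.014)],
       'jar':[(.03,.082),(.0325,0)],'salt':[(.022,.066),(.022,0),(.017,.075)],'tin':[(.018,.06),(.018,0)],'mill':[(.029,0),(.024,.141),(.006,.168)]}
    for n in cams:
        x0,y0,x1,y1,k=boxes[n]
        im=cv2.resize(cv2.imread(src[n])[y0:y1,x0:x1],None,fx=k,fy=k,interpolation=cv2.INTER_CUBIC)
        for o,p in P.items():
            for r,z in S.get(o,[]):
                q=np.array([proj(n,(p[0]+r*np.cos(a),p[1]+r*np.sin(a),z)) for a in t])
                cv2.polylines(im,[np.int32(((q+.5)-(x0,y0))*k)],True,(255,255,0),1)
        cv2.imwrite(f'pics/ov_{n}_{tag}.png',im)
E
python3 - <<'E'
from fit import *; from ov import overlay
overlay({'top':'pics/top0.png','scene':'pics/scene0.png'},['top','scene'],P,'a',{'top':(180,140,430,290,3),'scene':(150,130,420,330,2)})
print([np.round(ray('top',180+x/5,120+y/5,.014),4)[:2] for x,y in((655,452),(520,523),(593,663),(733,587))])
E
```

```text
mid [0.5929 0.2846] [0.5931 0.2869]
small [0.4512 0.271 ] [0.4502 0.2737]
large [ 0.4603 -0.291 ]
sq [ 0.4532 -0.0079] [ 0.4496 -0.0033]
jar [0.5781 0.1668] [0.5797 0.1669]
salt [0.4394 0.1403] [0.4407 0.1411]
tin [ 0.4539 -0.136 ] [ 0.4514 -0.134 ]
mill [5.866e-01 3.000e-04] [0.5849 0.0011]
[array([ 0.5119, -0.0322]), array([0.4797, 0.0499]), array([0.3944, 0.017 ]), array([ 0.4278, -0.067 ])]
```

View pics/ov_top_a.png

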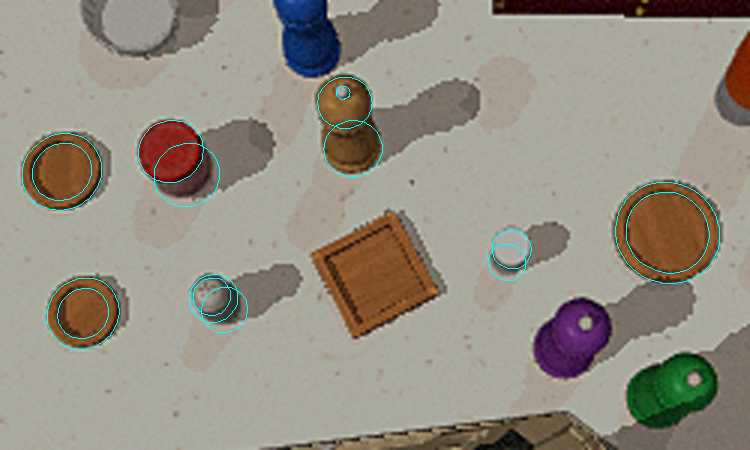

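View pics/ov_scene_a.png

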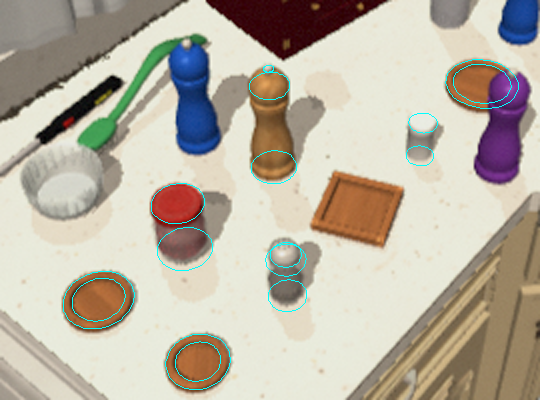

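```bash
python3 - <<'E'
from fit import *; from ov import overlay
P={k:P[k] for k in('jar','salt')}
overlay({'top':'pics/top0.png','scene':'pics/scene0.png'},['top','scene'],P,'b',{'top':(215,165,275,260,6),'scene':(220,215,310,295,6)})
a=cv2.imread('pics/ov_top_b.png');b=cv2.imread('pics/ov_scene_b.png')
c=np.zeros((max(a.shape[0],b.shape[0]),900,3),np.uint8);c[:a.shape[0],:360]=a;c[:b.shape[0],360:]=b[:,:540];cv2.imwrite('pics/b.png',cv2.resize(c,(800,507)))
E
```

```text
mid [0.5929 0.2846] [0.5931 0.2869]
small [0.4512 0.271 ] [0.4502 0.2737]
large [ 0.4603 -0.291 ]
sq [ 0.4532 -0.0079] [ 0.4496 -0.0033]
jar [0.5781 0.1668] [0.5797 0.1669]
salt [0.4394 0.1403] [0.4407 0.1411]
tin [ 0.4539 -0.136 ] [ 0.4514 -0.134 ]
mill [5.866e-01 3.000e-04] [0.5849 0.0011]
```

View pics/b.png

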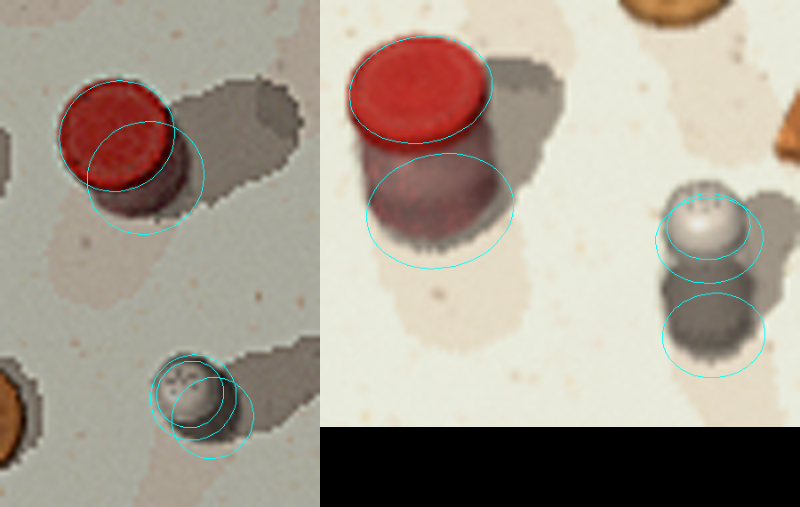

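```bash
python3 - <<'E'
from h import *
import plant; print([x for x in dir(plant) if not x.startswith('_')])
try: print(nose_length)
except Exception as e: print(e)
# knobs at .167 from t2 / t1 crop
for n,x,y in(('purple',320+276/5,140+538/5),('green',320+457/5,140+631/5),('blue2',320+722/5,140+238/5),('blue1',180+495/5,120+74/5)): print(n,ray('top',x,y,.167))
print('cup',ray('top',320+602/5,140+82/5,.16)); print('black',ray('top',470,233,.05),'bowl',ray('top',507,292,.05),'dish', ray('top',225,143,.03), 'cab', ray('top',345,145,.15))
print(R.from_rotvec(read_state()['orientation']).as_matrix().round(3))
E
cp pics/scene0.png /tmp/; python3 -c "
import sys; sys.path.insert(0,'.')
from h import crop
crop('pics/scene0.png','pics/g.png',500,0,640,120,5); crop('pics/top0.png','pics/g2.png',480,240,640,360,5)"
```

```text
['IKError', 'calibration', 'close_job', 'nose_length', 'read_camera', 'read_state']
0.017
purple [ 0.36178345 -0.17634665  0.167     ]
green [ 0.30620907 -0.25631239  0.167     ]
blue2 [ 0.48588125 -0.42689689  0.167     ]
blue1 [0.69035006 0.02922095 0.167     ]
cup [ 0.57946732 -0.38575973  0.16      ]
black [ 0.38508489 -0.46085555  0.05      ] bowl [ 0.21695341 -0.52339785  0.05      ] dish [0.74655557 0.19962296 0.03      ] cab [ 0.64661013 -0.14266997  0.15      ]
[[ 0.291 -0.957 -0.   ]
 [-0.957 -0.291  0.002]
 [-0.002 -0.    -1.   ]]
```

View pics/g.png

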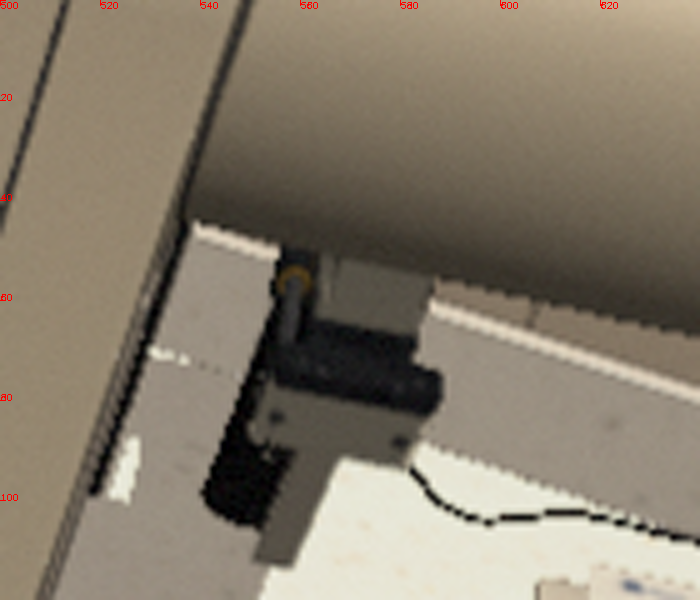

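View pics/g2.png

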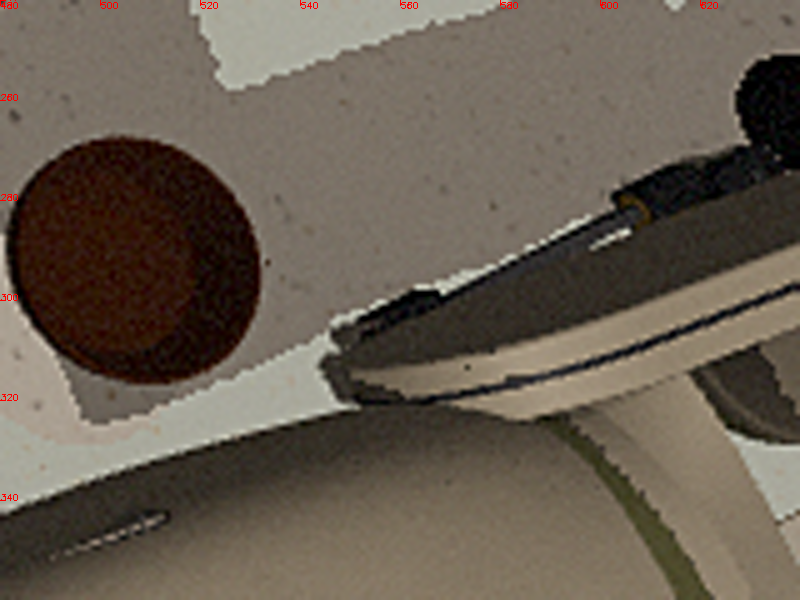

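>>> carry_out --steps '[{"xyz": [1.5, 2.3, 1], "rot": [0, 0, 0]}, {"xyz": [4, 6.3, 2], "rot": [0, 0, 0]}, {"xyz": [6.7, 10.5, 2], "rot": [0, 0, 0]}, {"xyz": [9.4, 14.7, 2], "rot": [0, 0, 0]}, {"xyz": [12, 18.9, 2], "rot": [0, 0, 0]}, {"xyz": [14.7, 23.1, 2], "rot": [0, 0, 0]}, {"xyz": [17.4, 27.3, 2], "rot": [0, 0, 0]}, {"xyz": [20, 31.5, 2], "rot": [0, 0, 0]}, {"xyz": [22.7, 35.7, 2], "rot": [0, 0, 0]}, {"xyz": [24.5, 38.5, 2], "rot": [0, 0, 0]}]' --grip 1

```text
t: 1.1
tool_pos: [0.4203, -0.1862, 0.2554]
orientation: [-2.525, 1.869, 0.0]
force: [0.1, -0.7, 0.4]
opening: 0.0928
```

>>> carry_out --steps '[{"xyz": [2.2, 3.5, -1], "rot": [0, 0, 0]}, {"xyz": [3.3, 5.3, -3], "rot": [0, 0, 0]}, {"xyz": [3.3, 5.3, -6], "rot": [0, 0, 0]}, {"xyz": [3.3, 5.3, -9], "rot": [0, 0, 0]}, {"xyz": [3.3, 5.3, -10], "rot": [0, 0, 0]}, {"xyz": [3.3, 5.3, -10], "rot": [0, 0, 0]}]'

```text
t: 1.7
tool_pos: [0.451, -0.1356, 0.1539]
orientation: [2.523, -1.871, -0.006]
force: [-0.4, -0.3, 0.3]
opening: 0.0929
```

```bash
python3 - <<'E'
from h import *
s=read_state(); print(s['t'],s['tool_pos'],s['q'].round(3))
for n in('scene','top'): cv2.imwrite(f'pics/{n}1.png',read_camera(n)[:,:,::-1])
print(proj('scene',s['tool_pos']))
crop('pics/scene1.png','pics/s1b.png',260,60,460,260,4)
E
```

```text
1.7 [ 0.45096924 -0.13558051  0.15386709] [-0.401 -0.167  1.933 -0.     1.38   0.875]
[364.39798011 163.07939797]
```

View pics/s1b.png

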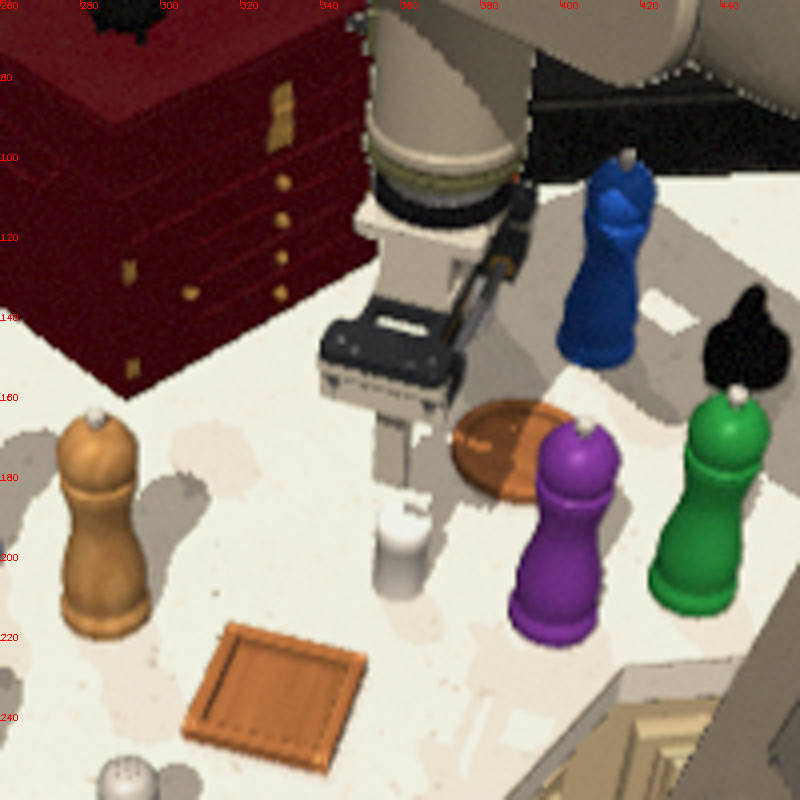

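View pics/top1.png

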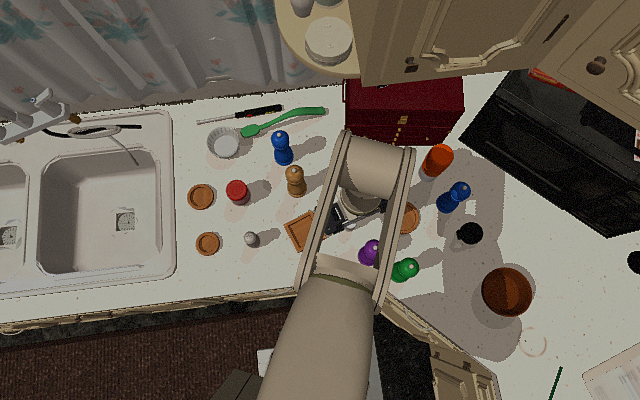

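>>> carry_out --steps '[{"xyz": [0.1, 0, -2], "rot": [0, 0, 0]}, {"xyz": [0.1, 0, -5], "rot": [0, 0, 0]}, {"xyz": [0.1, 0, -8], "rot": [0, 0, 0]}, {"xyz": [0.1, 0, -10.5], "rot": [0, 0, 0]}, {"xyz": [0.1, 0, -11.7], "rot": [0, 0, 0]}, {"xyz": [0.1, 0, -11.7], "rot": [0, 0, 0]}]'

```text
t: 2.4
tool_pos: [0.453, -0.1362, 0.0384]
orientation: [2.523, -1.871, -0.002]
force: [0.2, 0.8, 0.1]
opening: 0.0931
```

>>> carry_out --steps '[{"xyz": [0, 0, 0], "rot": [0, 0, 0]}, {"xyz": [0, 0, 0], "rot": [0, 0, 0]}, {"xyz": [0, 0, 0], "rot": [0, 0, 0]}, {"xyz": [0, 0, 0], "rot": [0, 0, 0]}, {"xyz": [0, 0, 0], "rot": [0, 0, 0]}, {"xyz": [0, 0, 0], "rot": [0, 0, 0]}, {"xyz": [0, 0, 0], "rot": [0, 0, 0]}, {"xyz": [0, 0, 0], "rot": [0, 0, 0]}]' --grip 0 --force 12

```text
t: 3.2
tool_pos: [0.4533, -0.1361, 0.0386]
orientation: [2.524, -1.871, -0.0]
force: [0.3, -0.1, 0.8]
opening: 0.0354
```

>>> carry_out --steps '[{"xyz": [0, 0, 0.5], "rot": [0, 0, 0]}, {"xyz": [0, 0, 2], "rot": [0, 0, 0]}, {"xyz": [0, 0, 4.5], "rot": [0, 0, 0]}, {"xyz": [0, 0, 7.5], "rot": [0, 0, 0]}, {"xyz": [0, 0, 10.5], "rot": [0, 0, 0]}, {"xyz": [0, 0, 13], "rot": [0, 0, 0]}, {"xyz": [0, 0, 14], "rot": [0, 0, 0]}, {"xyz": [0, 0, 14], "rot": [0, 0, 0]}]'

```text
t: 4.0
tool_pos: [0.4543, -0.1365, 0.1802]
orientation: [-2.523, 1.871, -0.005]
force: [0.9, 0.1, -1.7]
opening: 0.0351
```

>>> carry_out --steps '[{"xyz": [0, 1.5, 0], "rot": [0, 0, 0]}, {"xyz": [0, 4.5, 0], "rot": [0, 0, 0]}, {"xyz": [0, 8.5, 0], "rot": [0, 0, 0]}, {"xyz": [0, 12.5, 0], "rot": [0, 0, 0]}, {"xyz": [0, 16.5, 0], "rot": [0, 0, 0]}, {"xyz": [0, 20.5, 0], "rot": [0, 0, 0]}, {"xyz": [0, 24.5, 0], "rot": [0, 0, 0]}, {"xyz": [0, 28.5, 0], "rot": [0, 0, 0]}, {"xyz": [0, 32, 0], "rot": [0, 0, 0]}, {"xyz": [0, 34, 0], "rot": [0, 0, 0]}]'

```text
t: 5.0
tool_pos: [0.4511, 0.2068, 0.1763]
orientation: [2.524, -1.867, -0.004]
force: [0.5, 0.1, -0.5]
opening: 0.0352
```

>>> carry_out --steps '[{"xyz": [-0.1, 3, 0], "rot": [0, 0, 0]}, {"xyz": [-0.2, 5.5, 0], "rot": [0, 0, 0]}, {"xyz": [-0.2, 6.8, -1], "rot": [0, 0, 0]}, {"xyz": [-0.2, 6.8, -3], "rot": [0, 0, 0]}, {"xyz": [-0.2, 6.8, -6], "rot": [0, 0, 0]}, {"xyz": [-0.2, 6.8, -9], "rot": [0, 0, 0]}, {"xyz": [-0.2, 6.8, -10], "rot": [0, 0, 0]}, {"xyz": [-0.2, 6.8, -10], "rot": [0, 0, 0]}, {"xyz": [-0.2, 6.8, -10], "rot": [0, 0, 0]}]'

```text
t: 5.9
tool_pos: [0.4515, 0.2719, 0.0791]
orientation: [-2.523, 1.871, -0.0]
force: [0.3, 0.1, -0.1]
opening: 0.0355
```

```bash
python3 - <<'E'
from h import *
s=read_state(); print(s['t'],s['tool_pos'],s['opening'],s['q'].round(3))
for n in('scene','top'): cv2.imwrite(f'pics/{n}2.png',read_camera(n)[:,:,::-1])
crop('pics/scene2.png','pics/s2b.png',170,220,310,340,5)
crop('pics/top2.png','pics/t2b.png',150,160,310,280,5)
E
```

```text
5.9 [0.45147998 0.27192913 0.0790593 ] 0.03551396383160149 [ 0.445  0.069  1.85  -0.     1.222  1.721]
```

View pics/s2b.png

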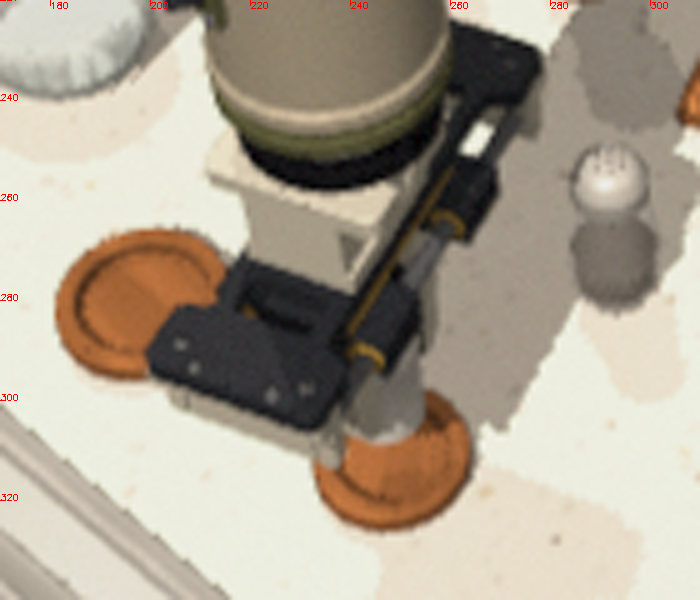

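View pics/t2b.png

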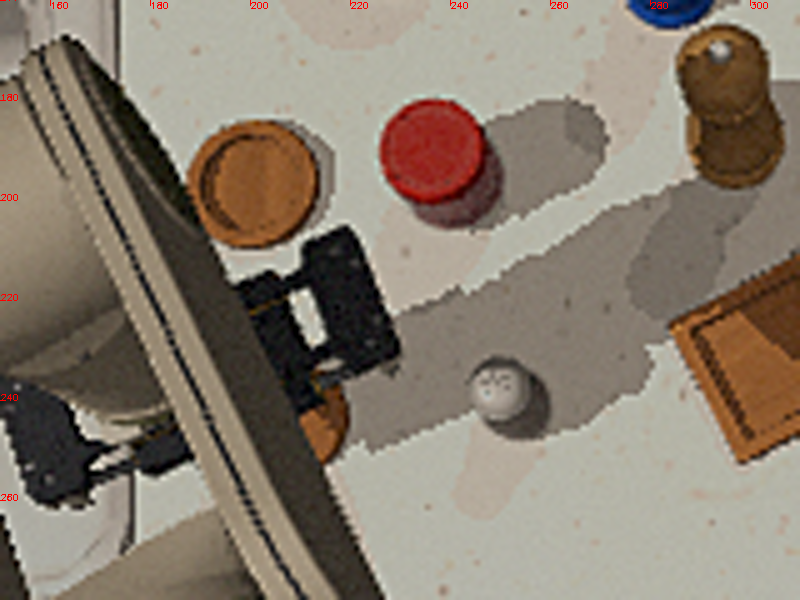

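```bash
python3 - <<'E'
from h import *
t=np.linspace(0,6.28,200)
for c in [(.4515,.272),(.4475,.272),(.4555,.272)]:
    q=np.array([proj('scene',(c[0]+.018*np.cos(a),c[1]+.018*np.sin(a),.0405)) for a in t]); print(c,q.max(0),q.min(0),q[q[:,1].argmax()])
for a in (.034,):
    q=np.array([proj('scene',(.4507+a*np.cos(k),.2724+a*np.sin(k),.014)) for k in t]); print(q.max(0),q.min(0))
E
```

```text
(0.4515, 0.272) [255.96252979 310.38303932] [238.62401604 295.59731246] [246.31224787 310.38303932]
(0.4475, 0.272) [257.34244753 311.45010731] [239.97891992 296.61420411] [247.69480017 311.45010731]
(0.4555, 0.272) [254.58720018 309.31956783] [237.27363011 294.58376565] [244.93435538 309.31956783]
[264.64641371 324.370978  ] [232.45640072 296.57781349]
```

>>> carry_out --steps '[{"xyz": [0, 0, -1], "rot": [0, 0, 0]}, {"xyz": [0, 0, -2], "rot": [0, 0, 0]}, {"xyz": [0, 0, -2.8], "rot": [0, 0, 0]}, {"xyz": [0, 0, -3.3], "rot": [0, 0, 0]}, {"xyz": [0, 0, -3.5], "rot": [0, 0, 0]}, {"xyz": [0, 0, -3.5], "rot": [0, 0, 0]}]'

```text
t: 6.6
tool_pos: [0.4513, 0.2718, 0.0435]
orientation: [2.523, -1.871, -0.0]
force: [0.5, -0.3, -0.7]
opening: 0.0352
```

>>> carry_out --steps '[{"xyz": [0, 0, 0], "rot": [0, 0, 0]}, {"xyz": [0, 0, 0], "rot": [0, 0, 0]}, {"xyz": [0, 0, 0], "rot": [0, 0, 0]}, {"xyz": [0, 0, 0], "rot": [0, 0, 0]}, {"xyz": [0, 0, 0.3], "rot": [0, 0, 0]}, {"xyz": [0, 0, 1.5], "rot": [0, 0, 0]}, {"xyz": [0, 0, 4], "rot": [0, 0, 0]}, {"xyz": [0, 0, 7.5], "rot": [0, 0, 0]}, {"xyz": [0, 0, 11], "rot": [0, 0, 0]}, {"xyz": [0, 0, 14], "rot": [0, 0, 0]}]' --grip 0.75

```text
t: 7.6
tool_pos: [0.4517, 0.2721, 0.1868]
orientation: [-2.522, 1.87, -0.002]
force: [0.5, 0.5, -0.0]
opening: 0.0699
```

>>> carry_out --steps '[{"xyz": [-0.2, -2, 0], "rot": [0, 0, 0]}, {"xyz": [-0.6, -6, 0], "rot": [0, 0, 0]}, {"xyz": [-0.9, -10, 0], "rot": [0, 0, 0]}, {"xyz": [-1.1, -12.5, 0], "rot": [0, 0, 0]}, {"xyz": [-1.1, -13.1, -1], "rot": [0, 0, 0]}, {"xyz": [-1.1, -13.1, -3.5], "rot": [0, 0, 0]}, {"xyz": [-1.1, -13.1, -6], "rot": [0, 0, 0]}, {"xyz": [-1.1, -13.1, -7], "rot": [0, 0, 0]}, {"xyz": [-1.1, -13.1, -7], "rot": [0, 0, 0]}]' --grip 1

```text
t: 8.5
tool_pos: [0.439, 0.1412, 0.1121]
orientation: [2.522, -1.869, -0.004]
force: [-0.2, -0.0, -0.4]
opening: 0.0929
```

```bash
python3 - <<'E'
from h import *
s=read_state(); print(s['t'],s['tool_pos'],s['opening'])
for n in('scene','top'): cv2.imwrite(f'pics/{n}3.png',read_camera(n)[:,:,::-1])
crop('pics/scene3.png','pics/s3b.png',200,200,340,330,5)
E
```

```text
8.5 [0.43902542 0.14115116 0.11209588] 0.09291286608243787
```

View pics/s3b.png

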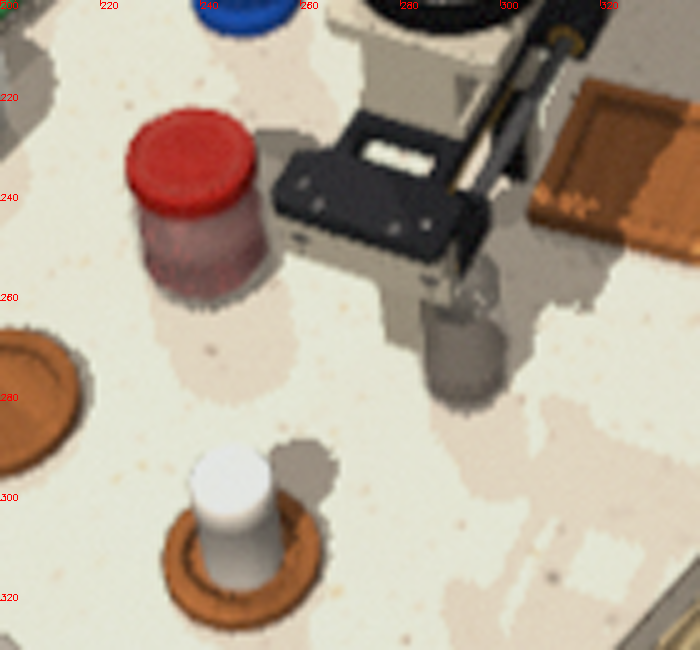

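The tin stands upright inside the small holder, around (247,305), and the gripper is over the salt. I'll descend.

>>> carry_out --steps '[{"xyz": [0.1, 0, -2], "rot": [0, 0, 0]}, {"xyz": [0.1, 0, -4.5], "rot": [0, 0, 0]}, {"xyz": [0.1, 0, -6.2], "rot": [0, 0, 0]}, {"xyz": [0.1, 0, -6.9], "rot": [0, 0, 0]}, {"xyz": [0.1, 0, -6.9], "rot": [0, 0, 0]}]'

```text
t: 9.1
tool_pos: [0.4414, 0.1411, 0.0448]
orientation: [2.524, -1.871, -0.0]
force: [-0.1, 0.5, 0.4]
opening: 0.0931
```

>>> carry_out --steps '[{"xyz": [0, 0, 0], "rot": [0, 0, 0]}, {"xyz": [0, 0, 0], "rot": [0, 0, 0]}, {"xyz": [0, 0, 0], "rot": [0, 0, 0]}, {"xyz": [0, 0, 0], "rot": [0, 0, 0]}, {"xyz": [0, 0, 0], "rot": [0, 0, 0]}, {"xyz": [0, 0, 0], "rot": [0, 0, 0]}, {"xyz": [0, 0, 0], "rot": [0, 0, 0]}, {"xyz": [0, 0, 0], "rot": [0, 0, 0]}]' --grip 0 --force 12

```text
t: 9.9
tool_pos: [0.4413, 0.1409, 0.0446]
orientation: [2.524, -1.871, -0.0]
force: [0.8, 0.5, 0.4]
opening: 0.0411
```

Opening is 41 mm where I expected 44. I'll lift a little and check.

>>> carry_out --steps '[{"xyz": [0, 0, 0.5], "rot": [0, 0, 0]}, {"xyz": [0, 0, 2], "rot": [0, 0, 0]}, {"xyz": [0, 0, 4], "rot": [0, 0, 0]}, {"xyz": [0, 0, 6], "rot": [0, 0, 0]}, {"xyz": [0, 0, 6], "rot": [0, 0, 0]}]'

```text
t: 10.4
tool_pos: [0.4435, 0.1413, 0.1077]
orientation: [-2.52, 1.869, -0.006]
force: [1.3, -0.2, -0.5]
opening: 0.0412
```

```bash
python3 - <<'E'
from h import *
s=read_state(); print(s['t'],s['tool_pos'],s['opening'])
for n in('scene','top'): cv2.imwrite(f'pics/{n}4.png',read_camera(n)[:,:,::-1])
crop('pics/scene4.png','pics/s4b.png',220,200,340,310,6)
t=np.linspace(0,6.28,200)
q=np.array([proj('scene',(.4413+.022*np.cos(a),.141+.022*np.sin(a),.060)) for a in t]); print(q.max(0),q.min(0))
E
```

```text
10.4 [0.44348431 0.14134898 0.10772029] 0.04124291997049543
[302.07974857 269.02805373] [282.06290907 253.05017492]
```

View pics/s4b.png

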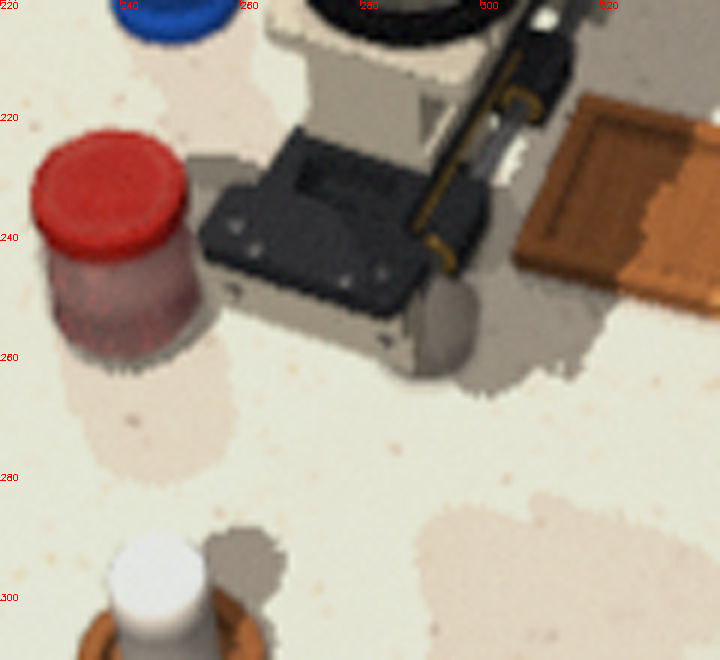

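>>> carry_out --steps '[{"xyz": [0, 0, 2], "rot": [0, 0, 0]}, {"xyz": [0, 1, 5], "rot": [0, 0, 0]}, {"xyz": [1.5, 3, 6.5], "rot": [0, 0, 0]}, {"xyz": [4, 5.5, 7], "rot": [0, 0, 0]}, {"xyz": [6.8, 8, 7], "rot": [0, 0, 0]}, {"xyz": [9.6, 10.6, 7], "rot": [0, 0, 0]}, {"xyz": [12.4, 12.8, 7], "rot": [0, 0, 0]}, {"xyz": [14.4, 14.2, 7], "rot": [0, 0, 0]}, {"xyz": [15.2, 14.5, 6], "rot": [0, 0, 0]}, {"xyz": [15.2, 14.5, 4], "rot": [0, 0, 0]}]'

```text
t: 11.5
tool_pos: [0.5944, 0.2862, 0.1437]
orientation: [-2.523, 1.87, -0.001]
force: [0.6, -0.5, -1.5]
opening: 0.0413
```

>>> carry_out --steps '[{"xyz": [0, 0, -2], "rot": [0, 0, 0]}, {"xyz": [0, 0, -5], "rot": [0, 0, 0]}, {"xyz": [0, 0, -7], "rot": [0, 0, 0]}, {"xyz": [0, 0, -7.5], "rot": [0, 0, 0]}, {"xyz": [0, 0, -7.5], "rot": [0, 0, 0]}, {"xyz": [0, 0, -7.5], "rot": [0, 0, 0]}]'

```text
t: 12.1
tool_pos: [0.5937, 0.2858, 0.0704]
orientation: [-2.523, 1.871, -0.001]
force: [1.0, 0.6, -0.2]
opening: 0.0409
```

```bash
python3 - <<'E'
from h import *
s=read_state(); print(s['t'],s['tool_pos'],s['opening'],s['q'].round(2))
for n in('scene','top'): cv2.imwrite(f'pics/{n}5.png',read_camera(n)[:,:,::-1])
crop('pics/scene5.png','pics/s5b.png',140,190,280,310,5)
crop('pics/top5.png','pics/t5b.png',150,130,290,250,5)
t=np.linspace(0,6.28,200); z=s['tool_pos'][2]-.0446
for n in('scene','top'):
  for r in (.0205,.022):
    q=np.array([proj(n,(.593+r*np.cos(a),.2857+r*np.sin(a),z)) for a in t]); print(n,z,q.max(0),q.min(0))
E
```

```text
12.1 [0.59367149 0.28583676 0.07040634] 0.04092201651372208 [0.37 0.41 1.47 0.   1.26 1.65]
scene 0.025806338096206985 [207.42324932 283.71505785] [188.62191958 268.55533795]
scene 0.025806338096206985 [208.10777441 284.28491615] [187.93055505 268.01553043]
top 0.025806338096206985 [206.14446371 202.45402515] [192.03211019 188.88290524]
top 0.025806338096206985 [206.66051246 202.95522545] [191.51558333 188.39105024]
```

View pics/s5b.png

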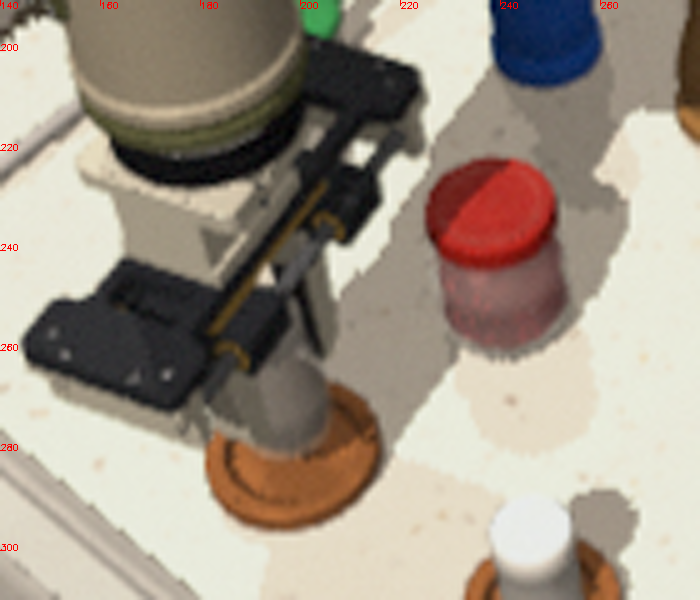

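View pics/t5b.png

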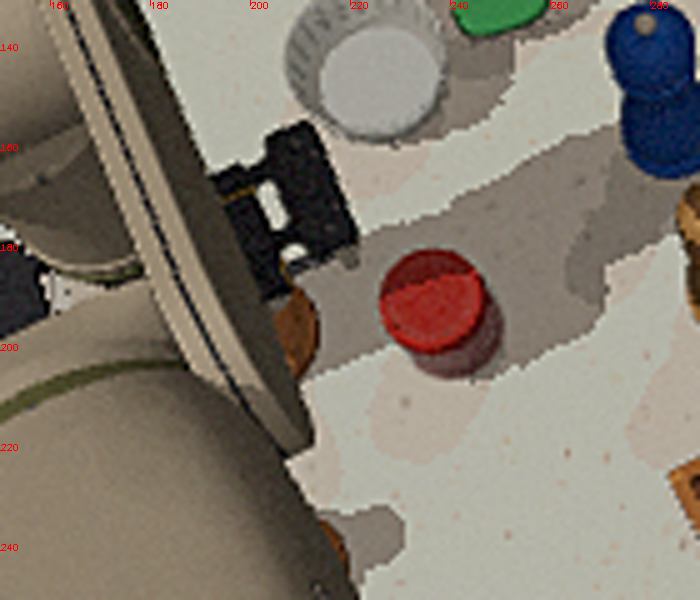

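>>> carry_out --steps '[{"xyz": [-0.1, 0, -0.6], "rot": [0, 0, 0]}, {"xyz": [-0.1, 0, -1.2], "rot": [0, 0, 0]}, {"xyz": [-0.1, 0, -1.7], "rot": [0, 0, 0]}, {"xyz": [-0.1, 0, -2], "rot": [0, 0, 0]}, {"xyz": [-0.1, 0, -2.1], "rot": [0, 0, 0]}, {"xyz": [-0.1, 0, -2.1], "rot": [0, 0, 0]}]'

```text
t: 12.8
tool_pos: [0.5923, 0.2859, 0.0494]
orientation: [2.524, -1.871, -0.0]
force: [-4.8, -1.6, 6.7]
opening: 0.0412
```

>>> carry_out --steps '[{"xyz": [0, 0, 0], "rot": [0, 0, 0]}, {"xyz": [0, 0, 0], "rot": [0, 0, 0]}, {"xyz": [0, 0, 0], "rot": [0, 0, 0]}, {"xyz": [0, 0, 0], "rot": [0, 0, 0]}, {"xyz": [0, 0, 0.3], "rot": [0, 0, 0]}, {"xyz": [0, 0, 1.5], "rot": [0, 0, 0]}, {"xyz": [0, 0, 4], "rot": [0, 0, 0]}, {"xyz": [0, 0, 7.5], "rot": [0, 0, 0]}, {"xyz": [0, 0, 11], "rot": [0, 0, 0]}, {"xyz": [0, 0, 12], "rot": [0, 0, 0]}]' --grip 0.85

```text
t: 13.8
tool_pos: [0.5949, 0.2869, 0.1754]
orientation: [-2.518, 1.867, -0.007]
force: [1.0, -0.0, 0.4]
opening: 0.0791
```

>>> carry_out --steps '[{"xyz": [-0.2, -2, 0.5], "rot": [0, 0, 0]}, {"xyz": [-0.5, -5, 0.5], "rot": [0, 0, 6]}, {"xyz": [-0.9, -8.5, 0.5], "rot": [0, 0, 12]}, {"xyz": [-1.2, -11, 0.5], "rot": [0, 0, 18]}, {"xyz": [-1.35, -11.9, 0.5], "rot": [0, 0, 20]}, {"xyz": [-1.35, -11.9, -1], "rot": [0, 0, 20]}, {"xyz": [-1.35, -11.9, -4], "rot": [0, 0, 20]}, {"xyz": [-1.35, -11.9, -5.5], "rot": [0, 0, 20]}, {"xyz": [-1.35, -11.9, -5.5], "rot": [0, 0, 20]}, {"xyz": [-1.35, -11.9, -5.5], "rot": [0, 0, 20]}]' --grip 1

```text
t: 14.8
tool_pos: [0.5785, 0.1674, 0.1132]
orientation: [2.81, -1.404, -0.002]
force: [1.1, 0.8, -0.3]
opening: 0.0929
```

```bash
python3 - <<'E'
from h import *
s=read_state(); print(s['t'],s['tool_pos'],s['opening'],s['q'].round(2))
for n in('scene','top'): cv2.imwrite(f'pics/{n}6.png',read_camera(n)[:,:,::-1])
crop('pics/scene6.png','pics/s6b.png',140,190,280,330,5)
crop('pics/top6.png','pics/t6b.png',150,130,290,270,5)
E
```

```text
14.8 [0.57848531 0.16735791 0.11320893] 0.09289011626665984 [0.2  0.23 1.61 0.   1.31 1.12]
```

View pics/s6b.png

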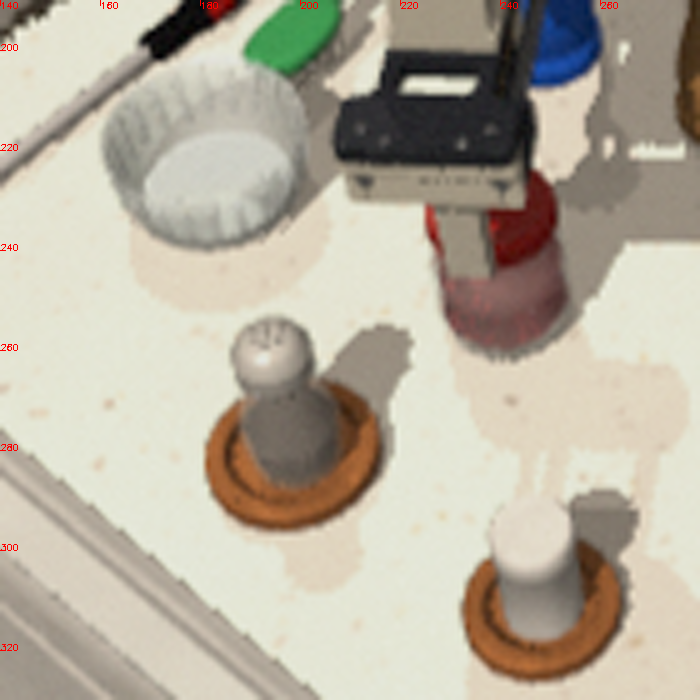

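View pics/t6b.png

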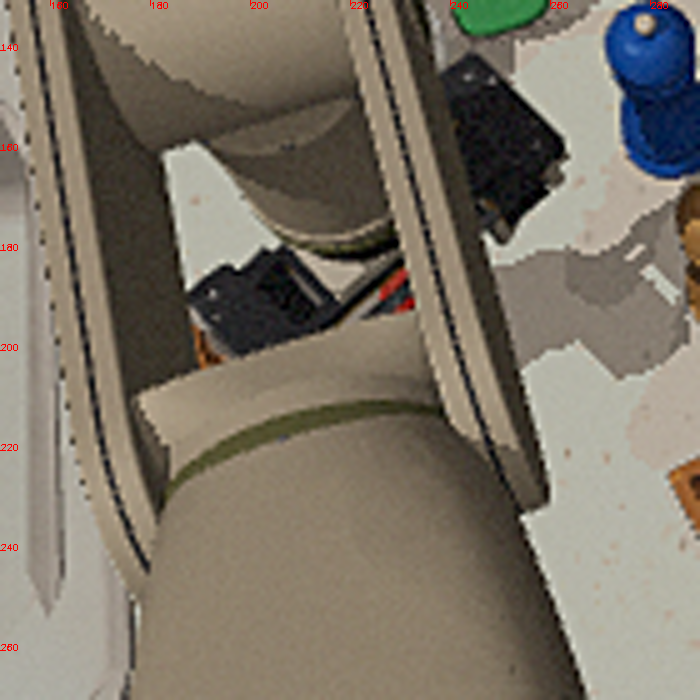

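```bash
python3 - <<'E'
from h import *
print(proj('scene',(.593,.2857,.01)),proj('scene',(.593,.2857,.083)))
for r,z in((.022,.005),(.0205,.005),(.017,.080),(.022,.071)):
  t=np.linspace(0,6.28,200);q=np.array([proj('scene',(.593+r*np.cos(a),.2857+r*np.sin(a),z)) for a in t]); print(z,q.max(0),q.min(0))
E
```

```text
[199.18735934 280.22508393] [193.71517355 260.15193491]
0.005 [209.47188779 289.74971337] [189.56496222 273.53981923]
0.005 [208.7964784  289.18214043] [190.2470086 274.0778443]
0.08 [202.01432182 267.42601094] [185.85166986 254.74549621]
0.071 [205.01741569 271.89580567] [184.22623913 255.50650714]
```

The salt's lean in the image matches perspective: the predicted axis runs (199,280)→(194,260) and the observed cap is at (194,261). It's upright and in place. Next I'll grip the jar.

>>> carry_out --steps '[{"xyz": [0, 0, -2], "rot": [0, 0, 0]}, {"xyz": [0, 0, -4.5], "rot": [0, 0, 0]}, {"xyz": [0, 0, -6.3], "rot": [0, 0, 0]}, {"xyz": [0, 0, -6.8], "rot": [0, 0, 0]}, {"xyz": [0, 0, -6.8], "rot": [0, 0, 0]}]'

```text
t: 15.4
tool_pos: [0.5789, 0.167, 0.0459]
orientation: [2.81, -1.404, -0.0]
force: [0.3, -0.5, -0.4]
opening: 0.0926
```

>>> carry_out --steps '[{"xyz": [0, 0, 0], "rot": [0, 0, 0]}, {"xyz": [0, 0, 0], "rot": [0, 0, 0]}, {"xyz": [0, 0, 0], "rot": [0, 0, 0]}, {"xyz": [0, 0, 0], "rot": [0, 0, 0]}, {"xyz": [0, 0, 0], "rot": [0, 0, 0]}, {"xyz": [0, 0, 0], "rot": [0, 0, 0]}, {"xyz": [0, 0, 0], "rot": [0, 0, 0]}]' --grip 0 --force 25

```text
t: 16.1
tool_pos: [0.5792, 0.167, 0.0462]
orientation: [-2.81, 1.404, -0.001]
force: [-1.3, -0.6, 4.8]
opening: 0.0617
```

>>> carry_out --steps '[{"xyz": [0, 0, 0.5], "rot": [0, 0, 0]}, {"xyz": [0, 0, 2], "rot": [0, 0, 0]}, {"xyz": [0, 0, 4.5], "rot": [0, 0, 0]}, {"xyz": [0, 0, 8], "rot": [0, 0, 0]}, {"xyz": [0, 0, 11.5], "rot": [0, 0, 0]}, {"xyz": [0, 0, 15], "rot": [0, 0, 0]}, {"xyz": [0, 0, 18.5], "rot": [0, 0, 0]}, {"xyz": [0, 0, 21], "rot": [0, 0, 0]}, {"xyz": [0, 0, 22], "rot": [0, 0, 0]}, {"xyz": [0, 0, 22], "rot": [0, 0, 0]}]'

```text
t: 17.1
tool_pos: [0.5795, 0.167, 0.2676]
orientation: [-2.808, 1.404, -0.004]
force: [0.4, 0.4, -3.5]
opening: 0.0613
```

>>> carry_out --steps '[{"xyz": [-0.3, -1.5, 0], "rot": [0, 0, 1]}, {"xyz": [-1, -4, 0], "rot": [0, 0, 5]}, {"xyz": [-2, -7.5, 0], "rot": [0, 0, 9]}, {"xyz": [-3, -11.5, 0], "rot": [0, 0, 13]}, {"xyz": [-4, -15.5, 0], "rot": [0, 0, 18]}, {"xyz": [-5, -19.5, 0], "rot": [0, 0, 22]}, {"xyz": [-6.1, -23.5, 0], "rot": [0, 0, 27]}, {"xyz": [-7.2, -27.5, 0], "rot": [0, 0, 31]}, {"xyz": [-8.2, -31, 0], "rot": [0, 0, 35]}, {"xyz": [-9, -34, 0], "rot": [0, 0, 38]}]'

```text
t: 18.1
tool_pos: [0.4869, -0.1745, 0.263]
orientation: [-3.114, 0.41, 0.006]
force: [0.3, -0.5, -2.8]
opening: 0.0615
```

>>> carry_out --steps '[{"xyz": [-0.8, -3, 0], "rot": [0, 0, 2]}, {"xyz": [-1.8, -7, 0], "rot": [0, 0, 5]}, {"xyz": [-2.7, -10.4, 0], "rot": [0, 0, 7]}, {"xyz": [-3, -11.6, -0.5], "rot": [0, 0, 7]}, {"xyz": [-3, -11.6, -3], "rot": [0, 0, 7]}, {"xyz": [-3, -11.6, -6.5], "rot": [0, 0, 7]}, {"xyz": [-3, -11.6, -10], "rot": [0, 0, 7]}, {"xyz": [-3, -11.6, -13], "rot": [0, 0, 7]}, {"xyz": [-3, -11.6, -14], "rot": [0, 0, 7]}, {"xyz": [-3, -11.6, -14], "rot": [0, 0, 7]}]'

```text
t: 19.1
tool_pos: [0.4571, -0.2873, 0.1226]
orientation: [-3.13, 0.222, 0.008]
force: [0.7, 0.3, -3.6]
opening: 0.062
```

```bash
python3 - <<'E'
from h import *
s=read_state(); print(s['t'],s['tool_pos'],s['opening'],s['q'].round(2))
for n in('scene','top'): cv2.imwrite(f'pics/{n}7.png',read_camera(n)[:,:,::-1])
crop('pics/scene7.png','pics/s7b.png',320,80,480,240,5)
crop('pics/top7.png','pics/t7b.png',330,140,490,280,5)
t=np.linspace(0,6.28,200)
for n in('scene','top'):
  for c,r,z in (((.459,-.289),.05,.014),(s['tool_pos'],.0315,s['tool_pos'][2]-.0462),(s['tool_pos'],.030,s['tool_pos'][2]+.0358)):
    q=np.array([proj(n,(c[0]+r*np.cos(a),c[1]+r*np.sin(a),z)) for a in t]); print(n,z,q.max(0),q.min(0))
E
```

```text
19.1 [ 0.45714259 -0.2873313   0.12258179] 0.06196939090975147 [-0.66  0.06  1.78  0.    1.31 -0.51]
scene 0.014 [408.75585589 184.24802686] [372.43931866 159.87774955]
scene 0.07638178827815409 [405.19375855 162.85426402] [381.52950641 147.54005049]
scene 0.15838178827815408 [408.76947781 137.87731675] [385.20381951 123.45006336]
top 0.014 [418.84681139 234.53378824] [384.11770871 200.69670388]
top 0.07638178827815409 [416.9037952  224.44192517] [393.84485427 202.04427893]
top 0.15838178827815408 [423.67409762 217.27549223] [400.05140534 194.45122758]
```

View pics/s7b.png

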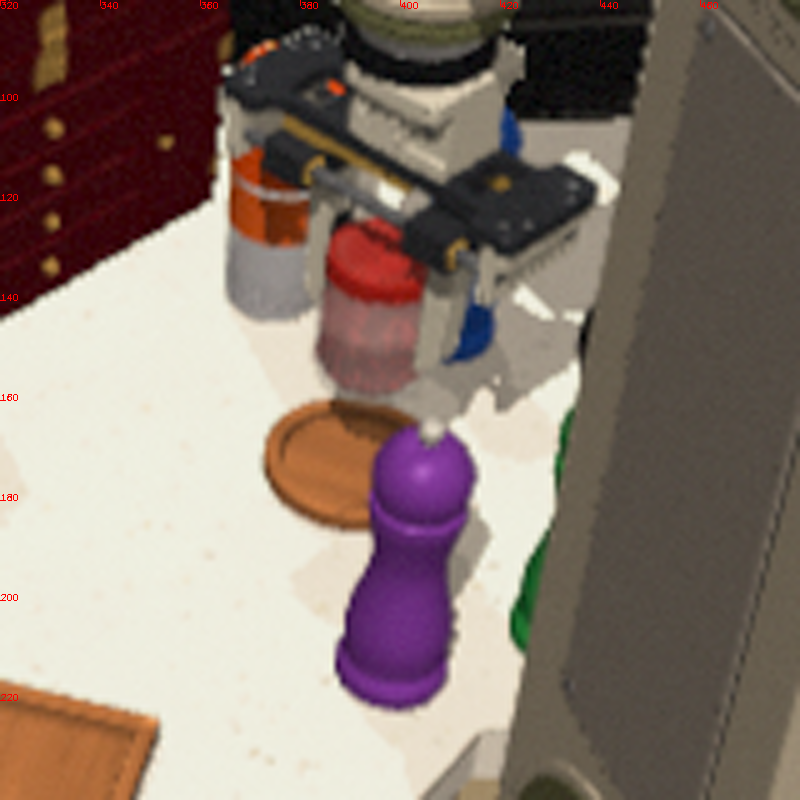

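View pics/t7b.png

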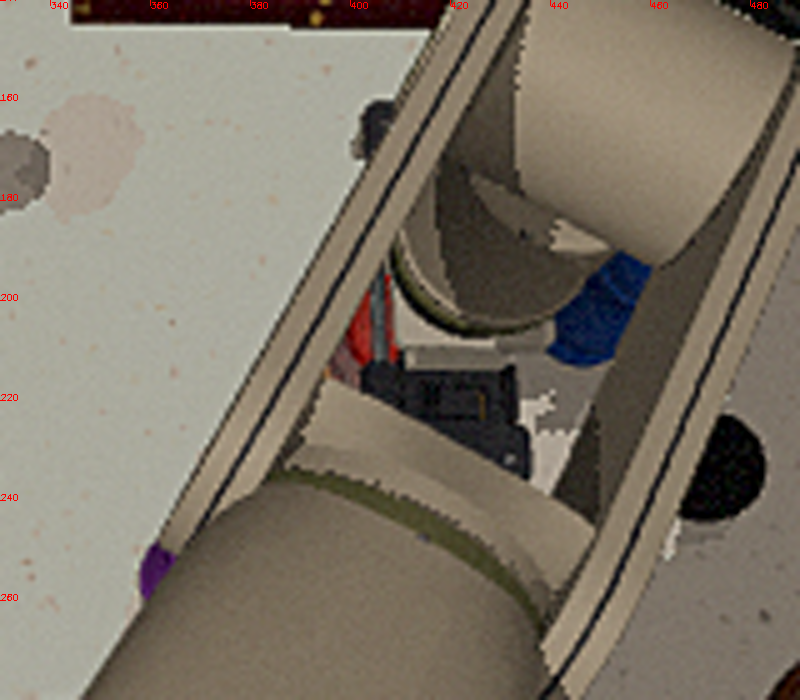

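>>> carry_out --steps '[{"xyz": [0.1, -0.1, -1], "rot": [0, 0, 0]}, {"xyz": [0.1, -0.1, -3], "rot": [0, 0, 0]}, {"xyz": [0.1, -0.1, -5], "rot": [0, 0, 0]}, {"xyz": [0.1, -0.1, -6], "rot": [0, 0, 0]}, {"xyz": [0.1, -0.1, -6], "rot": [0, 0, 0]}, {"xyz": [0.1, -0.1, -6], "rot": [0, 0, 0]}]'

```text
t: 19.8
tool_pos: [0.4604, -0.2905, 0.0665]
orientation: [3.133, -0.222, 0.001]
force: [0.2, -0.3, -4.4]
opening: 0.0616
```

>>> carry_out --steps '[{"xyz": [-0.1, 0.1, -0.6], "rot": [0, 0, 0]}, {"xyz": [-0.1, 0.1, -1.1], "rot": [0, 0, 0]}, {"xyz": [-0.1, 0.1, -1.4], "rot": [0, 0, 0]}, {"xyz": [-0.1, 0.1, -1.5], "rot": [0, 0, 0]}, {"xyz": [-0.1, 0.1, -1.5], "rot": [0, 0, 0]}]'

```text
t: 20.3
tool_pos: [0.4588, -0.2892, 0.0512]
orientation: [3.134, -0.222, -0.0]
force: [-3.1, 1.4, 4.4]
opening: 0.0616
```

>>> carry_out --steps '[{"xyz": [0, 0, 0], "rot": [0, 0, 0]}, {"xyz": [0, 0, 0], "rot": [0, 0, 0]}, {"xyz": [0, 0, 0], "rot": [0, 0, 0]}, {"xyz": [0, 0, 0], "rot": [0, 0, 0]}, {"xyz": [0, 0, 0.3], "rot": [0, 0, 0]}, {"xyz": [0, 0, 1.5], "rot": [0, 0, 0]}, {"xyz": [0, 0, 4], "rot": [0, 0, 0]}, {"xyz": [0, 0, 7.5], "rot": [0, 0, 0]}, {"xyz": [0, 0, 11], "rot": [0, 0, 0]}, {"xyz": [0, 0, 15], "rot": [0, 0, 0]}]' --grip 1

```text
t: 21.3
tool_pos: [0.4584, -0.2888, 0.2025]
orientation: [-3.133, 0.222, 0.001]
force: [0.7, -0.6, -0.3]
opening: 0.0929
```

>>> carry_out --steps '[{"xyz": [0.5, 1, 2], "rot": [0, 0, -3]}, {"xyz": [1.8, 4, 4.5], "rot": [0, 0, -8]}, {"xyz": [3.4, 8, 5], "rot": [0, 0, -14]}, {"xyz": [5.2, 12, 5], "rot": [0, 0, -20]}, {"xyz": [7, 16, 5], "rot": [0, 0, -26]}, {"xyz": [8.8, 20, 5], "rot": [0, 0, -32]}, {"xyz": [10.5, 24, 5], "rot": [0, 0, -38]}, {"xyz": [12, 27.4, 5], "rot": [0, 0, -44]}, {"xyz": [12.7, 29, 5], "rot": [0, 0, -50]}, {"xyz": [12.7, 29, 5], "rot": [0, 0, -50]}]'

```text
t: 22.3
tool_pos: [0.5864, 0.0034, 0.2515]
orientation: [-2.746, 1.524, -0.001]
force: [-1.0, -0.2, -0.0]
opening: 0.0932
```

>>> carry_out --steps '[{"xyz": [0, 0, -0.5], "rot": [0, 0, 0]}, {"xyz": [0, 0, -2], "rot": [0, 0, 0]}, {"xyz": [0, 0, -3], "rot": [0, 0, 0]}, {"xyz": [0, 0, -3], "rot": [0, 0, 0]}]'

```text
t: 22.7
tool_pos: [0.5841, 0.0, 0.2175]
orientation: [2.744, -1.526, -0.007]
force: [-0.8, -1.1, -0.0]
opening: 0.0929
```

```bash
python3 - <<'E'
from h import *
s=read_state(); print(s['t'],s['tool_pos'],s['opening'],s['q'].round(2))
for n in('scene','top'): cv2.imwrite(f'pics/{n}8.png',read_camera(n)[:,:,::-1])
crop('pics/scene8.png','pics/s8b.png',230,90,430,250,4)
crop('pics/top8.png','pics/t8b.png',240,130,440,270,4)
E
```

```text
22.7 [5.84055828e-01 4.08399137e-05 2.17501802e-01] 0.0929112968465007 [-0.09  0.1   1.55 -0.    1.49  0.93]
```

View pics/s8b.png

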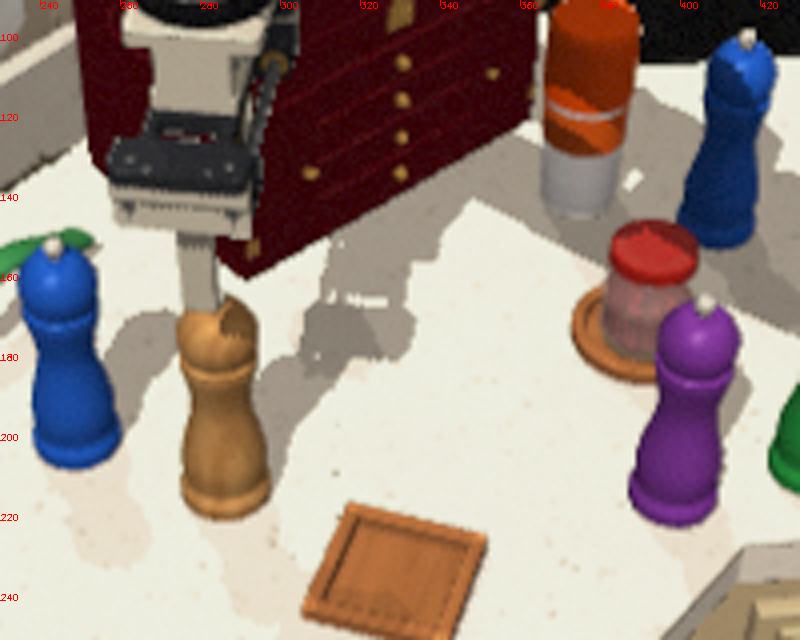

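View pics/t8b.png

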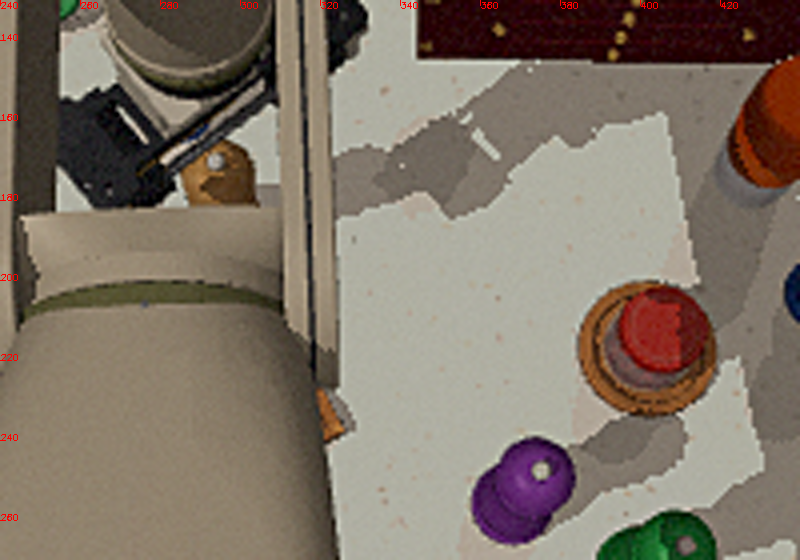

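The jar stands in the large holder and the gripper is over the mill. I'll descend to the head.

>>> carry_out --steps '[{"xyz": [0.1, 0, -1.5], "rot": [0, 0, 0]}, {"xyz": [0.1, 0, -3.5], "rot": [0, 0, 0]}, {"xyz": [0.1, 0, -5.5], "rot": [0, 0, 0]}, {"xyz": [0.1, 0, -7.5], "rot": [0, 0, 0]}, {"xyz": [0.1, 0, -8.1], "rot": [0, 0, 0]}, {"xyz": [0.1, 0, -8.1], "rot": [0, 0, 0]}]'

```text
t: 23.4
tool_pos: [0.586, 0.0009, 0.1382]
orientation: [2.745, -1.525, -0.004]
force: [-0.5, 1.1, 0.7]
opening: 0.0934
```

>>> carry_out --steps '[{"xyz": [0, 0, 0], "rot": [0, 0, 0]}, {"xyz": [0, 0, 0], "rot": [0, 0, 0]}, {"xyz": [0, 0, 0], "rot": [0, 0, 0]}, {"xyz": [0, 0, 0], "rot": [0, 0, 0]}, {"xyz": [0, 0, 0], "rot": [0, 0, 0]}, {"xyz": [0, 0, 0], "rot": [0, 0, 0]}, {"xyz": [0, 0, 0], "rot": [0, 0, 0]}, {"xyz": [0, 0, 0], "rot": [0, 0, 0]}]' --grip 0 --force 20

```text
t: 24.2
tool_pos: [0.5869, 0.001, 0.1398]
orientation: [-2.746, 1.526, -0.0]
force: [-0.4, 1.7, 1.7]
opening: 0.0477
```

>>> carry_out --steps '[{"xyz": [0, 0, 0.4], "rot": [0, 0, 0]}, {"xyz": [0, 0, 1.5], "rot": [0, 0, 0]}, {"xyz": [0, 0, 3.5], "rot": [0, 0, 0]}, {"xyz": [-0.5, 0, 5.2], "rot": [0, 0, 0]}, {"xyz": [-2.5, -0.1, 6], "rot": [0, 0, 0]}, {"xyz": [-5, -0.2, 6], "rot": [0, 0, 0]}, {"xyz": [-8, -0.4, 6], "rot": [0, 0, 0]}, {"xyz": [-11, -0.5, 6], "rot": [0, 0, 0]}, {"xyz": [-13, -0.6, 6], "rot": [0, 0, 0]}, {"xyz": [-13.5, -0.7, 5.5], "rot": [0, 0, 0]}]'

```text
t: 25.2
tool_pos: [0.451, -0.0062, 0.1961]
orientation: [-2.746, 1.525, -0.003]
force: [0.7, 0.5, -1.7]
opening: 0.048
```

>>> carry_out --steps '[{"xyz": [0, 0, -1], "rot": [0, 0, 0]}, {"xyz": [0, 0, -2], "rot": [0, 0, 0]}, {"xyz": [0, 0, -2.5], "rot": [0, 0, 0]}, {"xyz": [0, 0, -2.5], "rot": [0, 0, 0]}, {"xyz": [0, 0, -2.5], "rot": [0, 0, 0]}]'

```text
t: 25.7
tool_pos: [0.4519, -0.0061, 0.1692]
orientation: [2.746, -1.525, -0.002]
force: [-0.1, 1.3, -1.6]
opening: 0.0481
```

```bash
python3 - <<'E'
from h import *
s=read_state(); print(s['t'],s['tool_pos'],s['opening'],s['q'].round(2))
for n in('scene','top'): cv2.imwrite(f'pics/{n}9.png',read_camera(n)[:,:,::-1])
crop('pics/scene9.png','pics/s9b.png',260,130,380,270,5)
crop('pics/top9.png','pics/t9b.png',240,130,400,270,5)
t=np.linspace(0,6.28,200); p=s['tool_pos']
for n in('scene',):
  for r,z in ((.029,p[2]-.1398),(.024,p[2])):
    q=np.array([proj(n,(p[0]+r*np.cos(a),p[1]+r*np.sin(a),z)) for a in t]); print(n,z,q.max(0),q.min(0))
E
```

```text
25.7 [ 0.4519419  -0.00607822  0.16923185] 0.048130992240320566 [-0.13 -0.24  1.97  0.    1.42  0.89]
scene 0.029431851096210493 [341.30389591 238.08977817] [317.32395967 220.0044768 ]
scene 0.1692318510962105 [341.55154366 194.94939885] [319.94919751 179.93073763]
```

View pics/s9b.png

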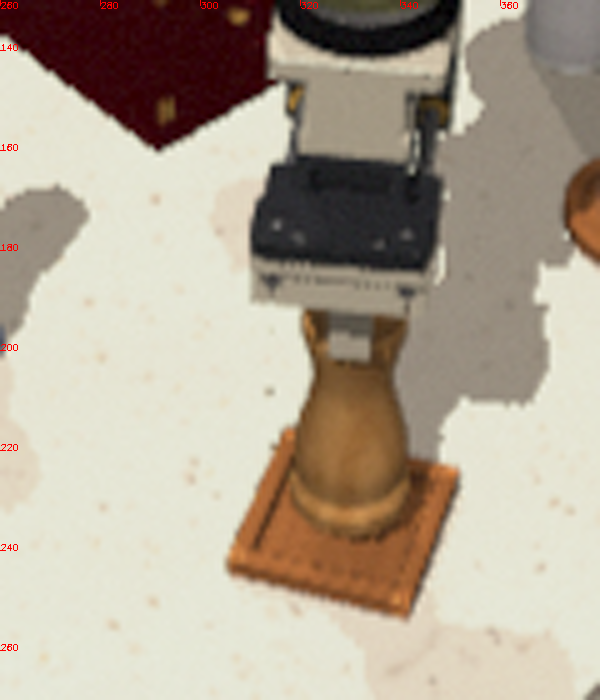

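View pics/t9b.png

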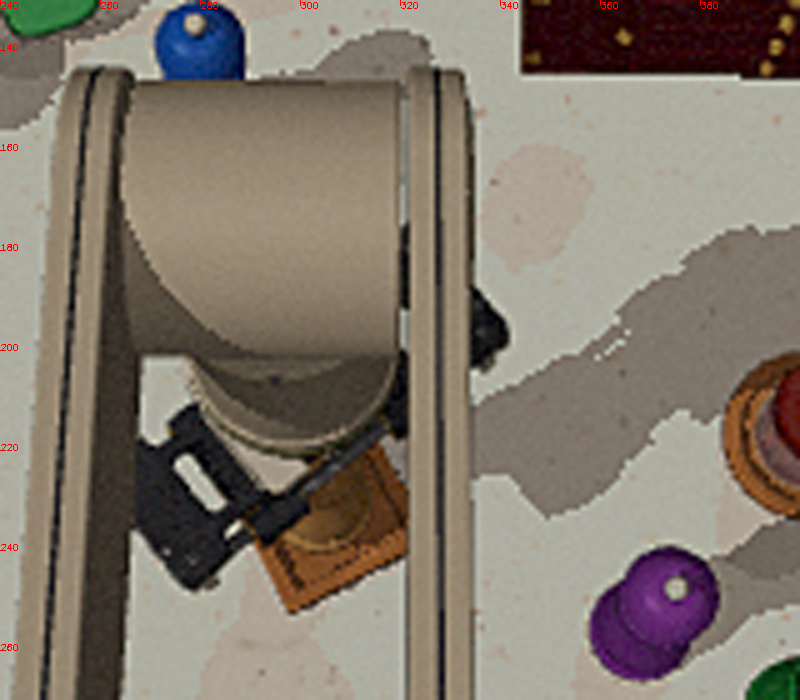

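>>> carry_out --steps '[{"xyz": [-0.1, 0.2, -0.5], "rot": [0, 0, 0]}, {"xyz": [-0.1, 0.2, -1.2], "rot": [0, 0, 0]}, {"xyz": [-0.1, 0.2, -1.8], "rot": [0, 0, 0]}, {"xyz": [-0.1, 0.2, -2.2], "rot": [0, 0, 0]}, {"xyz": [-0.1, 0.2, -2.4], "rot": [0, 0, 0]}, {"xyz": [-0.1, 0.2, -2.4], "rot": [0, 0, 0]}]'

```text
t: 26.4
tool_pos: [0.4507, -0.0041, 0.1454]
orientation: [2.746, -1.526, -0.001]
force: [-0.1, 0.2, -2.0]
opening: 0.0483
```

>>> carry_out --steps '[{"xyz": [0, 0, 0], "rot": [0, 0, 0]}, {"xyz": [0, 0, 0], "rot": [0, 0, 0]}, {"xyz": [0, 0, 0], "rot": [0, 0, 0]}, {"xyz": [0, 0, 0], "rot": [0, 0, 0]}, {"xyz": [0, 0, 0.3], "rot": [0, 0, 0]}, {"xyz": [0, 0, 1.2], "rot": [0, 0, 0]}, {"xyz": [0, 0, 3], "rot": [0, 0, 0]}, {"xyz": [0, 0, 6], "rot": [0, 0, 0]}, {"xyz": [0, 0, 9.5], "rot": [0, 0, 0]}, {"xyz": [0, 0, 12], "rot": [0, 0, 0]}]' --grip 1

```text
t: 27.4
tool_pos: [0.4514, -0.0042, 0.2689]
orientation: [-2.745, 1.525, -0.004]
force: [-0.5, -0.7, -0.2]
opening: 0.093
```

>>> carry_out --steps '[{"xyz": [0, -2, 0], "rot": [0, 0, 0]}, {"xyz": [0, -6, 0], "rot": [0, 0, 0]}, {"xyz": [0, -10, 1], "rot": [0, 0, 0]}, {"xyz": [0, -14, 1], "rot": [0, 0, 0]}, {"xyz": [-1, -18, 1], "rot": [0, 0, 0]}, {"xyz": [-3, -22, 1], "rot": [0, 0, 0]}, {"xyz": [-5, -26, 1], "rot": [0, 0, 0]}, {"xyz": [-7, -30, 1], "rot": [0, 0, 0]}, {"xyz": [-9, -33, 1], "rot": [0, 0, 0]}, {"xyz": [-10, -35, 1], "rot": [0, 0, 0]}]'

```text
t: 28.4
tool_pos: [0.3492, -0.3562, 0.2766]
orientation: [2.744, -1.528, 0.001]
force: [0.8, 0.5, 0.1]
opening: 0.0929
```

>>> carry_out --steps '[{"xyz": [-1, -4, 0], "rot": [0, 0, 0]}, {"xyz": [-3, -8, 0], "rot": [0, 0, 0]}, {"xyz": [-5, -12, 0], "rot": [0, 0, 0]}, {"xyz": [-7, -16, 0], "rot": [0, 0, 0]}, {"xyz": [-9, -20, 0], "rot": [0, 0, 0]}, {"xyz": [-9, -20, 0], "rot": [0, 0, 0]}, {"xyz": [-9, -20, 0], "rot": [0, 0, 0]}]'

```text
t: 29.1
tool_pos: [0.2602, -0.5547, 0.2756]
orientation: [-2.744, 1.528, 0.001]
force: [-0.0, 0.7, 0.1]
opening: 0.0931
```

```bash
python3 - <<'E'
from h import *
s=read_state(); print(s['t'],s['tool_pos'],s['opening'])
for n in('scene','top'): cv2.imwrite(f'pics/{n}F.png',read_camera(n)[:,:,::-1])
crop('pics/topF.png','pics/tF.png',180,130,440,280,3)
crop('pics/sceneF.png','pics/sF.png',160,130,420,330,3)
E
```

```text
29.1 [ 0.26015792 -0.55466423  0.27561215] 0.09308612932438402
```

View pics/tF.png

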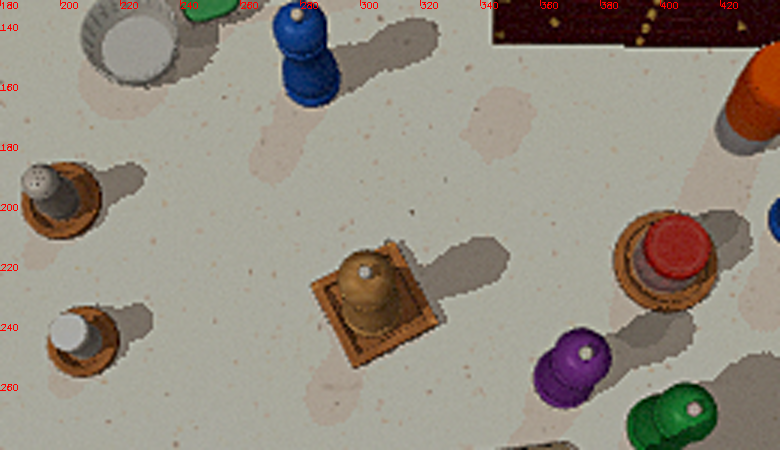

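View pics/sF.png

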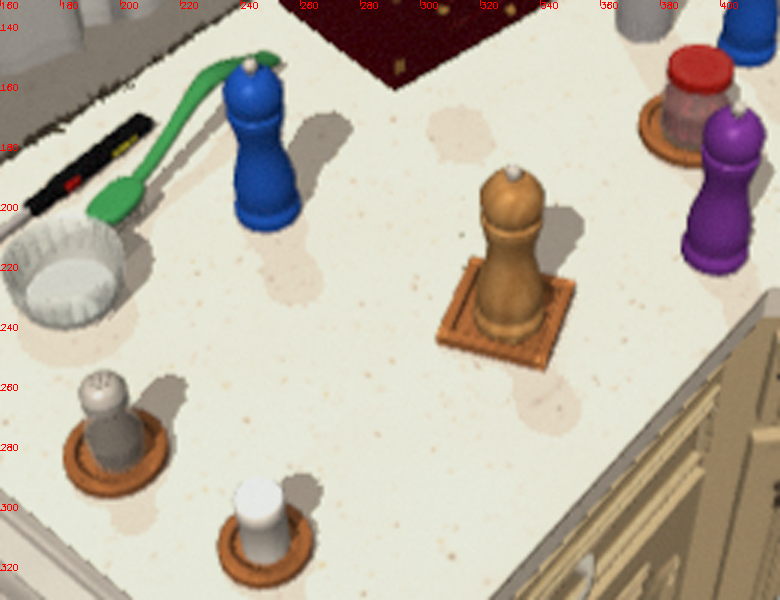

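```bash
python3 - <<'E'
from h import *
t=np.linspace(0,2*np.pi,80)
C={'mid':(.593,.2857,[(.022,.005),(.017,.080),(.039,.014)]),'small':(.4507,.2724,[(.018,.005),(.018,.065),(.034,.014)]),
'large':(.460,-.290,[(.0325,.005),(.03,.087),(.05,.014)]),'sq':(.4514,-.0056,[(.029,.005),(.024,.146),(.006,.172)])}
big=np.zeros((560,800,3),np.uint8)
for j,n in enumerate(('top','scene')):
    src=cv2.imread(f'pics/{n}F.png')
    for i,(o,(x,y,l)) in enumerate(C.items()):
        u=np.int32(proj(n,(x,y,.05))); x0,y0=u[0]-20,u[1]-28; k=5
        im=cv2.resize(src[y0:y0+56,x0:x0+40],None,fx=k,fy=k,interpolation=cv2.INTER_CUBIC)
        for r,z in l:
            q=np.array([proj(n,(x+r*np.cos(a),y+r*np.sin(a),z)) for a in t]); cv2.polylines(im,[np.int32((q+.5-(x0,y0))*k)],True,(255,255,0),1)
        big[j*280:j*280+280,i*200:i*200+200]=im
cv2.imwrite('pics/chk.png',big)
E
```

```text
(no output)
```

View pics/chk.png

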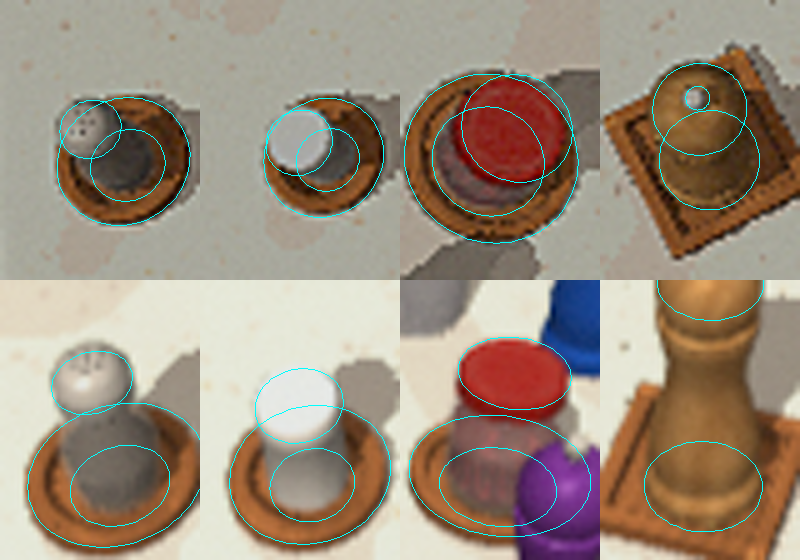

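All four match the model outlines at floor height, centred, in both views, and the arm is clear of everything. I'll hand in the job.

```bash
python3 - <<'E'
from plant import *
print(close_job()); print(read_state()['t'])
E
```

```text
the job is handed in; nothing more can be done
None
the job is handed in; nothing more can be done
```

I put all four containers in their holders and handed the job in at about 29 s of the 96 s allowed; no verdict was reported. The tin is in the smallest round holder, the salt in the middle one, the jam jar in the largest and the wooden mill in the square one.

- **Final check:** Outlines drawn at recess-floor height over the last top and scene pictures matched each container to about 2 px, or 4–5 mm. All four stood upright inside their rims. The gripper was well clear. I saw no sign that the cup or the dish had moved, but I did not measure either one.
- **Salt grip:** The gripper closed to 41 mm on the salt, not the 44 mm given. I think its glass is faceted. It did not slip, and it stood upright in its holder afterwards.
- **Square holder position:** The two cameras placed it about 5 mm apart, against 7 mm of slack for the mill. I set the mill down at roughly the mean.
- **Large holder position:** The purple mill partly hides it in the scene view, so its position comes mainly from the top camera. Its visible edges in the scene view agreed.

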